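# Turn a pressure gauge over in a clamshell turnover fixture

### The arm

A 6-joint arm with a two-finger parallel gripper is mounted at the origin on a cart in front of the work surface, level with it; the furniture and walls round the work are solid. World frame = base frame: x ahead of the robot, y to its left, z up, the work surface at z = 0. Lengths are in m, angles in rad, forces in N, time in s.
With the tool pointing down it reaches from about 0.3 to 1 m from the base axis. Payload 5.1 kg.
Tool frame: the origin (TCP) lies midway between the tips of the shut fingers; the grasp point (between the pads) lies 19 mm behind it; z points along the fingers, y is the direction in which the jaws open and shut (so a half turn about z gives the same grasp; the last joint's range is limited). The gripper opens to 95 mm and grips with 3 to 60 N. Pads are 20 mm wide; open, the fingers measure 119 mm over their backs; the gripper's body (75 mm by 180 mm) begins 59 mm behind the grasp point.
Start: joints at [-1.394, 0.124, 1.65, -0, 1.367, -0.083], TCP at [0.167, -0.628, 0.215] pointing down, gripper open.
Joint ranges: [-2.61, 2.61], [-1.02, 2.33], [0.03, 2.71], [-1.35, 4.49], [0.32, 2.68], [-2.91, 2.91]. Speed limits (rad/s): [2.57, 2.57, 3.14, 3.14, 3.14, 3.14].

### API

Orientations are given as a unit quaternion [x, y, z, w].
In Python, from cell import read_state, camera, close_job gives the robot as it stands.
- The arm moves only by the tool step_arm, never from a script. Its argument "rows" is a list of rows, each an object of numbers: "dx", "dy", "dz": the shift along the tool's x, y, z each as a share of 0.04 m, from -1 to 1; "twist": the turn about the tool's z as a share of 0.08 rad, from -1 to 1. In form: [{"dx": .., "dy": .., "dz": .., "twist": ..}, ...]. A call has 1 to 20 rows; each row shifts and turns the pose as measured when the row begins, along the tool's axes as they then stand; what a row does not reach is not made up. A row lasts 1/10 s, in which the tool goes at most 50 mm and 8.59 degrees, less where a joint would pass 70% of its speed; a pose out of reach is approached as far as the arm can. A call with a number of a shift or a turn outside -1 to 1 is refused whole. A call with a gripper value outside its range is refused whole. "gripper" is the opening, from 0 (shut) to 1 (fully open), set as the call begins (left out, the last holds). The fingers move at their own pace and stop on an object; "grip_force" is the grip in N (left out, the last holds). Time passes only in rows, so rows that do not move let the fingers close. It gives the time, the measured TCP pose, the force and the opening at its end, in the units of the state.
- read_state(): the state, without advancing time (a new reading comes with each control period).
- camera(name): name is "scene" or "top" or "wrist"; returns a dict with "img" (480x640x3 uint8, red, green, blue), "K" (3x3 intrinsics, pixels), "eye" and "rotation" of the camera in the world. Camera axes: x right, y up, looking along -z (the intrinsics and any distortion apply to the point x, -y, -z); pixel columns grow to the right and rows downward; lengths in m; the calibration is good to about 2 mm. A picture is of the moment at which its call begins. There is no depth.
- close_job(): hands the job in, once; it reports no verdict.
The state is a dict: "clock": time; "joint_pos": joint angles; "qd": joint speeds; "tau": joint torques, N m; "tcp_pos": TCP position; "orientation": TCP orientation; "wrist_force": force on the tool from outside, world axes, zero at the start; "ft_torque": the same for the moment, N m; "gripper_width": finger opening in m.
Only numpy, scipy, OpenCV 4.12 (cv2) and the standard library are available. Lean on these libraries where they do the work, as an engineer would, in place of code of your own. Each camera call takes 0.05 s, during which the arm holds its last target.

### The job

Take the pressure gauge off the sloping stand and lay it flat, dial up, between the pins of the turnover fixture's right leaf, its stem in the two stem pins. Fold the left leaf over it until the fixture is shut, swing the shut pair of leaves over to the left side, and fold the right leaf back down to the right, so that the gauge is left dial down in the left leaf for work on its back. Do not shift the screw tin, the tape roll or the hex key set.

Things in the scene. Friction and masses are not known exactly. Their poses are not given: they have to be found in the camera images.
- gauge: pressure gauge: black round case 64 mm across, 29 mm thick, white dial on one face, brass stem 12 mm thick standing 24 mm out of its rim; 0.15 to 0.25 kg. Origin on the back face, 11.5 mm from the case centre towards the stem; +z out of the dial, stem to -x. Starts dial up on the sloping stand, stem down the slope. Pinch the rim across y, 20 mm or more above the back face
- gauge_mid (a point): centre of the round case of the gauge, half way through its thickness; axes of the gauge
- stand_face (a point): fixed grey stand, 140 x 90 mm, its top face sloping 35 degrees down towards the robot's side; this point: middle of that face, 58 mm above the bench, under the gauge's case. Axes of the upright stand: x level and uphill, z up. Two pins 14 mm high on the face keep the case from sliding down; the stem hangs between them
- hinge_mid (a point): middle of the hinge axis of the fixed turnover fixture, 52 mm above its underside, which lies on a flat tool wallet 7 mm above the bench: grey base 200 x 192 mm, two pillars 62 mm high at x = -86 and +86 mm, two aluminium leaves swinging about the same axis. x along the hinge (away from the robot), y towards the left leaf, z up
- left_leaf (a joint): left leaf's angle, rad: 0 flat to the left, 1.57 upright, 3.14 swung over onto the right side. Starts part raised, 0.15 to 0.9. Stiff hinge (0.5 N m friction, about 4 N at its bar): it stays where it is left, gauge and all. 0.22 kg plate, 140 mm along the hinge, outer edge 108 mm from the axis; floor 16 mm below the hinge plane when flat
- right_leaf (a joint): right leaf's angle, rad: 0 flat to the right (the start), 1.57 upright, 3.14 swung over onto the left side. Mirror image of the left leaf, as stiff. Shut, corner blocks of the leaves meet (the angles add up to 3.14), floors 32 mm apart; a leaf swung on from behind then pushes the other along before it
- left_leaf_nest (a point): centre of the left leaf's nest, on its floor, 64 mm from the hinge axis, at x = +10 mm of the hinge middle. x along the hinge, y away from it, z out of the floor (up when flat). Four pins, 8 mm thick, 14 mm high, at +-27.6 mm in x and y, leave 3 mm round the gauge's case; two pins at x = -47 mm, y = +-13.5 mm take the stem, pointing to -x. Fingers have room at +y and -y
- right_leaf_nest (a point): the same point on the right leaf, nest mirrored, stem again to -x. x along the hinge, y towards the hinge, z out of the floor (up when flat)
- left_leaf_bar (a point): middle of the left leaf's handle: round steel bar 10 mm thick, 62 mm long, parallel to the hinge, 138 mm from its axis in the hinge plane (59 mm above the bench when flat), at x = +39 mm from the hinge middle. Open space: 30 mm from the bar's middle to the leaf's edge, 54 mm between its end posts. Pinched lightly across, it turns in the fingers as the leaf swings
- right_leaf_bar (a point): middle of the right leaf's handle, the same bar at x = -39 mm; with the fixture shut the two bars line up end to end
- screw_tin: bystander: open round tin with screws, 71 mm across, 40 mm high, loose; origin under its centre
- tape_roll: bystander: roll of insulating tape, 68 mm across, 19 mm high, loose; origin under its centre
- hex_key_set: bystander: folding hex key set, 22 x 86 x 28 mm, loose; origin under its centre

How it is judged:
On the way, in this order (a step that is already met when the one before it is completed fails the run):
1. the gauge lies flat, dial up, between the pins of the right leaf, let go, with the left leaf still open (x of gauge_mid in the frame of right_leaf_nest between -0.01 and 0.01 m and y of gauge_mid in the frame of right_leaf_nest between -0.01 and 0.01 m and z of gauge_mid in the frame of right_leaf_nest between 0.008 and 0.022 m and x of gauge in the frame of right_leaf_nest below 0 m and angle between the x axis of gauge and the x axis of right_leaf_nest, either way round below 0.3 rad and angle between gauge's own z axis and vertical below 0.12 rad and value of joint right_leaf below 0.12 rad and value of joint left_leaf below 2 rad and contact force between the fingers and gauge below 0.1 N), for 0.2 s.
2. the left leaf is shut over the gauge on the right side (x of gauge_mid in the frame of right_leaf_nest between -0.01 and 0.01 m and y of gauge_mid in the frame of right_leaf_nest between -0.01 and 0.01 m and z of gauge_mid in the frame of right_leaf_nest between 0.008 and 0.022 m and x of gauge in the frame of right_leaf_nest below 0 m and angle between the x axis of gauge and the x axis of right_leaf_nest, either way round below 0.3 rad and angle between gauge's own z axis and vertical below 0.15 rad and value of joint right_leaf below 0.15 rad and value of joint left_leaf above 2.99 rad), for 0.2 s.
3. the shut leaves lie turned over on the left side, the gauge dial down between them (x of gauge_mid in the frame of left_leaf_nest between -0.01 and 0.01 m and y of gauge_mid in the frame of left_leaf_nest between -0.01 and 0.01 m and z of gauge_mid in the frame of left_leaf_nest between 0.008 and 0.022 m and x of gauge in the frame of left_leaf_nest below 0 m and angle between the x axis of gauge and the x axis of left_leaf_nest, either way round below 0.3 rad and angle between gauge's own z axis and vertical above 2.99 rad and value of joint right_leaf above 2.95 rad and value of joint left_leaf below 0.15 rad), for 0.2 s.
At the end, for the whole second after the job is handed in: The gauge lies still, dial down and level (within 0.15 rad), in the left leaf's nest (case centre within 10 mm of its centre each way, stem along the stem pins); left leaf flat on the left and right leaf folded back flat on the right, each within 0.15 rad (x of gauge_mid in the frame of left_leaf_nest between -0.01 and 0.01 m and y of gauge_mid in the frame of left_leaf_nest between -0.01 and 0.01 m and z of gauge_mid in the frame of left_leaf_nest between 0.008 and 0.022 m and x of gauge in the frame of left_leaf_nest below 0 m and angle between the x axis of gauge and the x axis of left_leaf_nest, either way round below 0.3 rad and angle between gauge's own z axis and vertical above 2.99 rad and value of joint each of left_leaf, right_leaf below 0.15 rad and linear speed of gauge below 0.02 m/s); the robot touches nothing.
It fails at once if the screw tin was shifted by more than 30 mm (distance of screw_tin from where it was at the start of the episode above 0.03 m).
It fails at once if the tape roll was shifted by more than 30 mm (distance of tape_roll from where it was at the start of the episode above 0.03 m).
It fails at once if the hex key set was shifted by more than 30 mm (distance of hex_key_set from where it was at the start of the episode above 0.03 m).
It also fails if it takes over 72 s, if anything falls off the work surface, if the arm or the gripper's body presses on something with over 40 N, if the wrist force passes 120 N, or if a joint passes its speed limit or range.

## Working session

There is one attempt and no reset: what is moved stays moved. The work goes in short steps, Python scripts to look and compute and a tool call to move; the robot and the scene stay as the last step left them, time stands still between calls to the robot, and variables do not carry over. Pictures are saved under pics/ and viewed, and the job is handed in when it is done.

Besides the shell and the picture viewer there is one more tool, called as a command line: name --argument value ..., lists and objects as JSON in quotes. step_arm: Moves the arm, as the interface text tells. Shift numbers are shares of 0.04 m and turn numbers shares of 0.08 rad, none past 1 either way. Its arguments: {"type":"object","properties":{"rows":{"type":"array"},"gripper":{"type":"number"},"grip_force":{"type":"number"}},"required":["rows"]}

```bash
ls; mkdir -p pics; python3 - <<'E'
from cell import read_state, camera
import cv2
s=read_state();print(s)
for n in ["scene","top","wrist"]:
    c=camera(n);cv2.imwrite(f"pics/a_{n}.png",c["img"][:,:,::-1]);print(n,c["K"],c["eye"],c["rotation"],[k for k in c])
E
```

```text
pics
{'clock': 0.0, 'joint_pos': array([-1.39359547e+00,  1.24536557e-01,  1.65162988e+00, -1.86555224e-05,
        1.36750463e+00, -8.25686354e-02]), 'qd': array([ 3.73680486e-04,  3.12438050e-04,  7.22225019e-04,  1.75523993e-03,
       -8.90904239e-05, -1.43824081e-03]), 'tau': array([-1.65402987e-03, -4.17600703e+01, -3.59932637e+01,  7.74236955e-02,
        4.93774039e-02, -1.71953175e-04]), 'tcp_pos': array([ 0.166833  , -0.62757577,  0.21339278]), 'orientation': array([ 9.91576047e-01,  1.29521669e-01, -5.82762752e-05, -1.03760965e-03]), 'wrist_force': array([-0.10075577,  0.00160761, -0.07567309]), 'ft_torque': array([-0.0434605 ,  0.02600766,  0.02790782]), 'gripper_width': 0.09493661486845646}
scene [[553.36713145   0.         327.63825741]
 [  0.         553.36713145 233.73887361]
 [  0.           0.           1.        ]] [-0.07094721  0.73296636  0.7677965 ] [-0.17637591  0.38666375  0.8327541  -0.35482854] ['img', 'K', 'eye', 'rotation']
top [[455.92219965   0.         321.71335026]
 [  0.         455.92219965 243.20585545]
 [  0.           0.           1.        ]] [0.43099377 0.17053096 0.92795288] [-0.03338669  0.04520254  0.70752582 -0.70444963] ['img', 'K', 'eye', 'rotation']
wrist [[364.74075525   0.         317.67485186]
 [  0.         364.74075525 237.2410194 ]
 [  0.           0.           1.        ]] [ 0.23273006 -0.6098904   0.38459322] [-0.09610478  0.07514847 -0.60459765  0.78713294] ['img', 'K', 'eye', 'rotation']
```

View pics/a_scene.png

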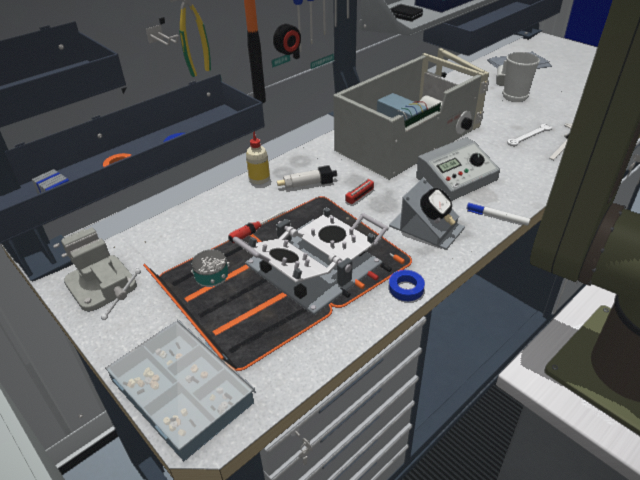

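View pics/a_top.png

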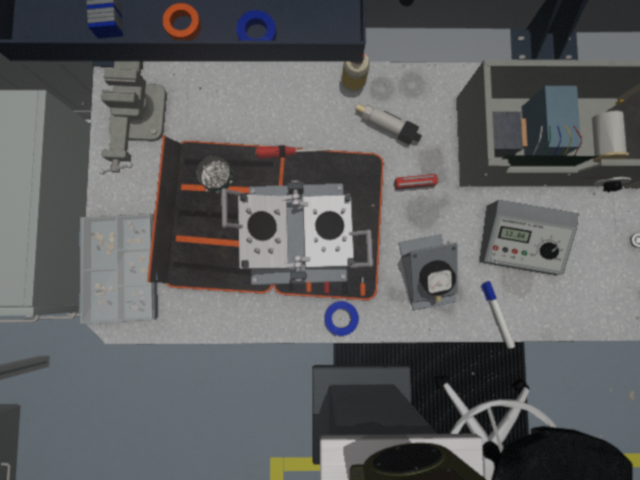

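View pics/a_wrist.png

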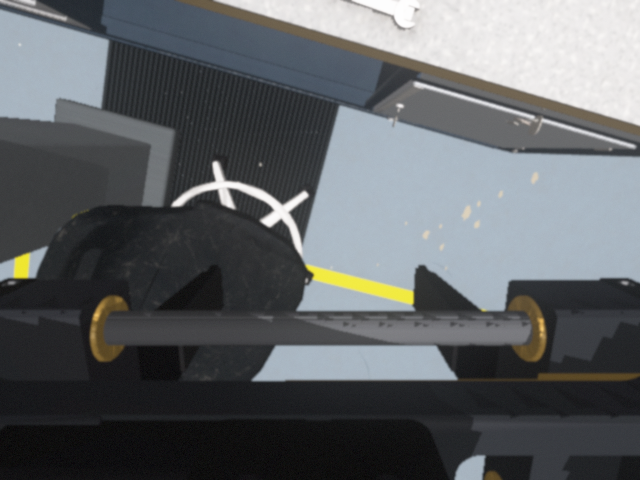

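```bash
cat > h.py <<'E'
import numpy as np, cv2
from cell import camera, read_state
from scipy.spatial.transform import Rotation as R
def ray(c,u,v):
    K=c["K"];d=np.array([(u-K[0,2])/K[0,0],-(v-K[1,2])/K[1,1],-1.])
    return np.array(c["eye"]),R.from_quat(c["rotation"]).apply(d)
def onz(c,u,v,z):
    e,d=ray(c,u,v);return e+d*(z-e[2])/d[2]
def proj(c,P):
    p=R.from_quat(c["rotation"]).inv().apply(np.asarray(P,float)-c["eye"]);K=c["K"]
    return np.array([K[0,2]+K[0,0]*p[...,0]/-p[...,2],K[1,2]+K[1,1]*p[...,1]/p[...,2]]).T
def tri(c1,p1,c2,p2):
    a,d=ray(c1,*p1);b,e=ray(c2,*p2)
    M=np.stack([d,-e],1);t=np.linalg.lstsq(M,b-a,rcond=None)[0]
    q,w=a+t[0]*d,b+t[1]*e
    return (q+w)/2,np.linalg.norm(q-w)
def crop(c,x0,y0,x1,y1,f,name):
    cv2.imwrite(name,cv2.resize(c["img"][y0:y1,x0:x1,::-1],None,fx=f,fy=f,interpolation=cv2.INTER_CUBIC))
E
python3 - <<'E'
from h import *
c=camera("top");s=camera("scene")
print([proj(c,p) for p in [(0,0,0),(.5,0,0),(.5,.2,0)]])
crop(c,210,170,390,300,4.4,"pics/b_top.png")
crop(c,380,210,480,320,5,"pics/b_gauge.png")
crop(s,220,180,420,320,4,"pics/b_sc.png")
crop(s,380,170,480,260,6,"pics/b_scg.png")
E
```

```text
[array([403.58710574, 519.07183004]), array([397.42932655, 259.75030523]), array([299.5926551 , 260.14566817])]
```

View pics/b_top.png

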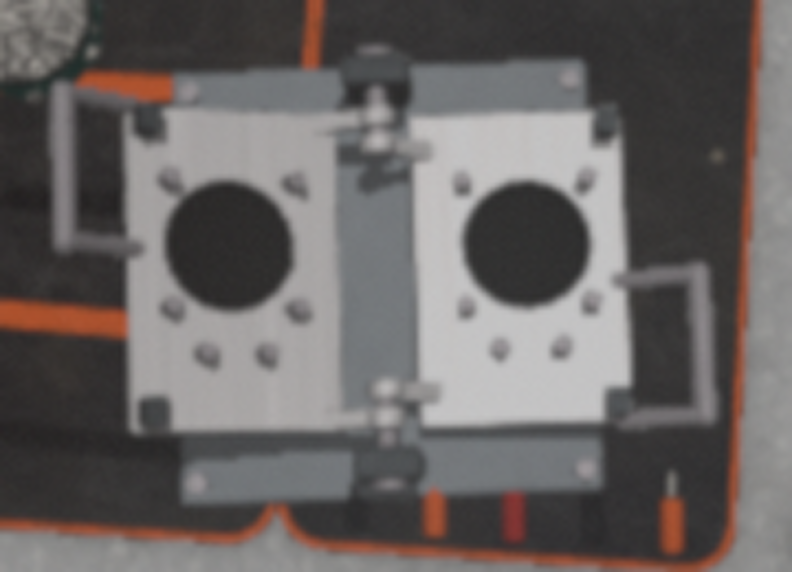

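View pics/b_gauge.png

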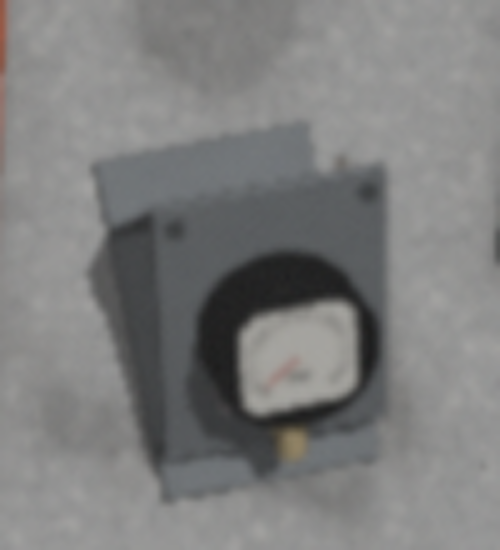

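View pics/b_sc.png

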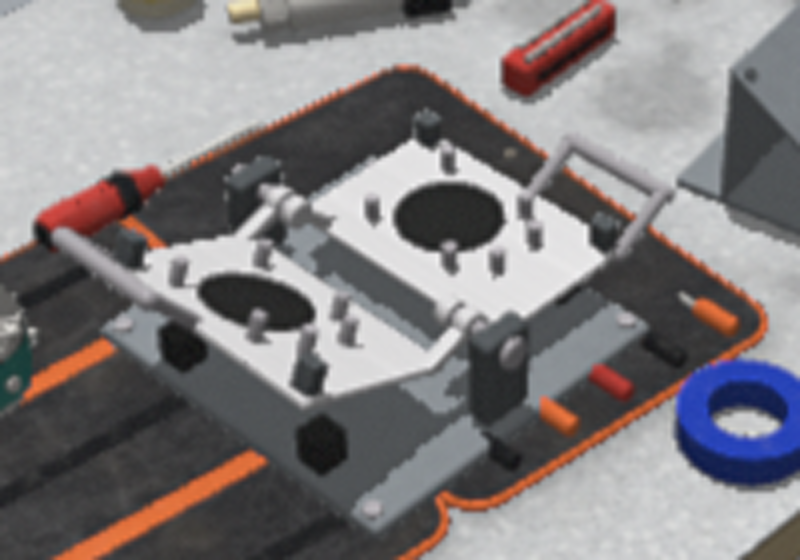

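View pics/b_scg.png

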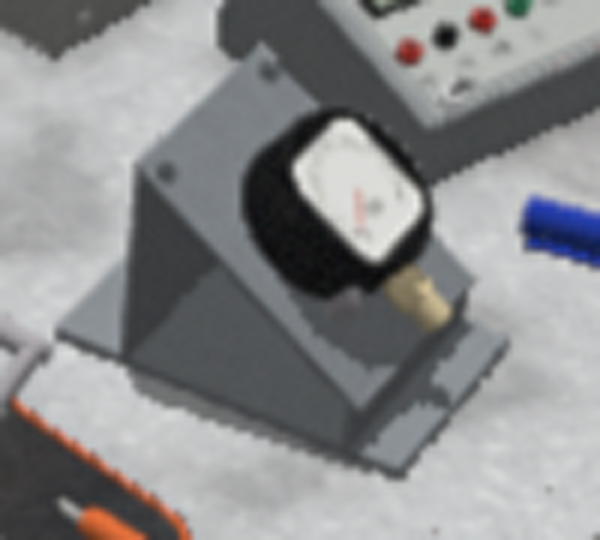

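```bash
python3 - <<'E'
from h import *
c=camera("top");s=camera("scene")
def cent(c,box,cond):
    x0,y0,x1,y1=box;g=c["img"][y0:y1,x0:x1].astype(int)
    m=cond(g).astype(np.uint8);n,l,st,ce=cv2.connectedComponentsWithStats(m)
    i=1+np.argmax(st[1:,4]);return ce[i]+[x0,y0],st[i]
W=lambda g:(g.min(-1)>135)&(g.max(-1)-g.min(-1)<40)
D=lambda g:(g.max(-1)<75)
d1=cent(c,(420,262,460,298),W);d2=cent(s,(425,186,455,216),W)
print(d1,d2)
P,e=tri(c,d1[0],s,d2[0]);print("dial",P,e)
h1=cent(c,(312,205,350,242),D);h2=cent(s,(312,220,352,247),D);print(h1,h2)
print("Rhole",tri(c,h1[0],s,h2[0]),onz(c,*h1[0],.043))
h3=cent(c,(245,208,280,244),D);h4=cent(s,(265,244,302,267),D);print(h3,h4)
print("Lhole",tri(c,h3[0],s,h4[0]))
# brass stem tip
f=lambda u,v,o,k:(o[0]+u/k,o[1]+v/k)
T=lambda u,v:f(u,v,(210,170),4.4);S=lambda u,v:f(u,v,(220,180),4)
print("Rbar far",tri(c,T(697,266),s,S(573,140)),"near",tri(c,T(708,415),s,S(668,190)))
print("Rbar onz",onz(c,*T(697,268),.059),onz(c,*T(706,412),.059))
print("Lbar far",tri(c,T(62,90),s,S(62,236)),"near",tri(c,T(65,245),s,S(150,298)))
print("pillars top",onz(c,*T(376,70),.069),onz(c,*T(390,470),.069))
for u,v in [(186,92),(571,78),(587,468),(196,483)]: print("screw",onz(c,*T(u,v),.015))
G=lambda u,v:f(u,v,(380,210),5);H=lambda u,v:f(u,v,(380,170),6)
print("stem tip",tri(c,G(292,458),s,H(437,315)))
print("stand holes",tri(c,G(175,229),s,H(166,172)),tri(c,G(369,191),s,H(268,72)))
print("stand low edge", tri(c,G(165,465),s,H(360,412)),tri(c,G(385,425),s,H(470,280)))
E
```

```text
(array([439.46132597, 280.88674033]), array([  9,   9,  22,  21, 362], dtype=int32)) (array([439.24232082, 201.10921502]), array([  4,   4,  21,  23, 293], dtype=int32))
dial [ 0.45417781 -0.06268255  0.08094473] 0.00022043070808345635
(array([329.2716263 , 225.04152249]), array([  4,   7,  27,  27, 578], dtype=int32)) (array([331.91071429, 233.59821429]), array([  7,   6,  27,  16, 336], dtype=int32))
Rhole (array([0.56504059, 0.14049009, 0.04631386]), np.float64(0.00016317992814374695)) [0.56560538 0.14043237 0.043     ]
(array([261.5       , 225.41318328]), array([  3,   4,  28,  28, 622], dtype=int32)) (array([283.56972112, 254.74103586]), array([  5,   5,  28,  13, 251], dtype=int32))
Lhole (array([0.56082319, 0.26979748, 0.07243581]), np.float64(0.00013842518525351713))
Rbar far (array([0.55119258, 0.06494097, 0.06079251]), np.float64(0.0026070744536621023)) near (array([0.486508  , 0.06211006, 0.06292435]), np.float64(0.0008190640643892001))
Rbar onz [0.55153416 0.06560474 0.059     ] [0.48837643 0.06273928 0.059     ]
Lbar far (array([0.61855178, 0.33306078, 0.11424513]), np.float64(0.0003401810231758416)) near (array([0.55428003, 0.33087564, 0.11553014]), np.float64(0.0009629802345065459))
pillars top [0.63781228 0.20576888 0.069     ] [0.46348508 0.1996009  0.069     ]
screw [0.64054014 0.29582343 0.015     ]
screw [0.64690218 0.1174555  0.015     ]
screw [0.46601872 0.11192493 0.015     ]
screw [0.46006114 0.28921341 0.015     ]
stem tip (array([ 0.41639558, -0.06894135,  0.04215931]), np.float64(0.0027072616408830076))
stand holes (array([ 0.50089515, -0.01688607,  0.08662269]), np.float64(0.0003090145450768588)) (array([ 0.51492458, -0.0898789 ,  0.08630965]), np.float64(0.0005085356173876735))
stand low edge (array([ 0.41316923, -0.02328173,  0.02689056]), np.float64(0.0013792596988187525)) (array([ 0.42930753, -0.10951935,  0.02827559]), np.float64(0.003940645550918008))
```

```bash
cat > go.py <<'E'
import sys,math
from h import *
x,y,z,yaw=map(float,sys.argv[1:5])
s=read_state();p=s["tcp_pos"];Rm=R.from_quat(s["orientation"])
X=Rm.apply([1,0,0]);cy=math.atan2(X[1],X[0])
d=np.array([x,y,z])-p
l=Rm.inv().apply(d)/.04
print("t",s["clock"],"p",p.round(4),"yaw",round(cy,4),"F",s["wrist_force"].round(1),"w",round(s["gripper_width"],4))
print("shares dx dy dz",l.round(2),"twist",round((cy-yaw)/.08,2))
E
python3 go.py .457 -.0622 .19 .19
```

```text
t 0.35 p [ 0.1669 -0.628   0.2144] yaw 0.2598 F [-0.3  0.7 -1.4] w 0.0948
shares dx dy dz [ 10.64 -11.81   0.62] twist 0.87
```

step_arm --rows '[{"dx": 0, "dy": 0, "dz": 0, "twist": 0.9}, {"dx": 0.5, "dy": -0.5}, {"dx": 0.65, "dy": -0.74}, {"dx": 0.65, "dy": -0.74}, {"dx": 0.65, "dy": -0.74}]'

```text
schema error: expected keys dx, dy, dz, twist
```

```bash
python3 go.py .457 -.0622 .19 .19
```

```text
t 0.35 p [ 0.1669 -0.628   0.2144] yaw 0.2598 F [-0.3  0.7 -1.4] w 0.0948
shares dx dy dz [ 10.64 -11.81   0.62] twist 0.87
```

step_arm --rows '[{"dx": 0, "dy": 0, "dz": 0, "twist": 0.9}, {"dx": 0.5, "dy": -0.5, "dz": 0, "twist": 0}, {"dx": 0.65, "dy": -0.74, "dz": 0, "twist": 0}, {"dx": 0.65, "dy": -0.74, "dz": 0, "twist": 0}, {"dx": 0.65, "dy": -0.74, "dz": 0, "twist": 0}]'

```text
clock: 0.85
tcp_pos: [0.2428, -0.5029, 0.2135]
orientation: [0.996, 0.089, -0.0, -0.0]
wrist_force: [0.3, 0.4, -0.8]
gripper_width: 0.0949
```

```bash
python3 go.py .457 -.0622 .19 .19
```

```text
t 0.85 p [ 0.2428 -0.5029  0.2135] yaw 0.1776 F [ 0.3  0.4 -0.8] w 0.0949
shares dx dy dz [ 7.22 -9.9   0.59] twist -0.15
```

step_arm --rows '[{"dx": 0.6, "dy": -0.82, "dz": 0, "twist": -0.15}, {"dx": 0.6, "dy": -0.82, "dz": 0, "twist": 0}, {"dx": 0.6, "dy": -0.82, "dz": 0, "twist": 0}, {"dx": 0.6, "dy": -0.82, "dz": 0, "twist": 0}, {"dx": 0.6, "dy": -0.82, "dz": 0, "twist": 0}, {"dx": 0.6, "dy": -0.82, "dz": 0, "twist": 0}, {"dx": 0.6, "dy": -0.82, "dz": 0, "twist": 0}, {"dx": 0.6, "dy": -0.82, "dz": 0, "twist": 0}, {"dx": 0.6, "dy": -0.82, "dz": 0, "twist": 0}, {"dx": 0.6, "dy": -0.82, "dz": 0, "twist": 0}, {"dx": 0.6, "dy": -0.82, "dz": 0, "twist": 0}, {"dx": 0.2, "dy": -0.3, "dz": 0.2, "twist": 0}, {"dx": 0, "dy": 0, "dz": 0, "twist": 0}]'

```text
clock: 2.15
tcp_pos: [0.4473, -0.0648, 0.2079]
orientation: [0.995, 0.096, 0.004, 0.002]
wrist_force: [-0.5, -0.2, 0.0]
gripper_width: 0.0949
```

```bash
python3 go.py .457 -.0622 .15 .19; python3 -c "
from h import *
c=camera('wrist');cv2.imwrite('pics/c_w.png',c['img'][:,:,::-1])
print(proj(c,[(.4542,-.0627,.081),(.4705,-.0596,.058)]))"
```

```text
t 2.15 p [ 0.4473 -0.0648  0.2079] yaw 0.1932 F [-0.5 -0.2  0. ] w 0.0949
shares dx dy dz [ 0.24 -0.02  1.45] twist 0.04
[[316.71046561 222.84141072]
 [316.74372593 199.33036011]]
```

View pics/c_w.png

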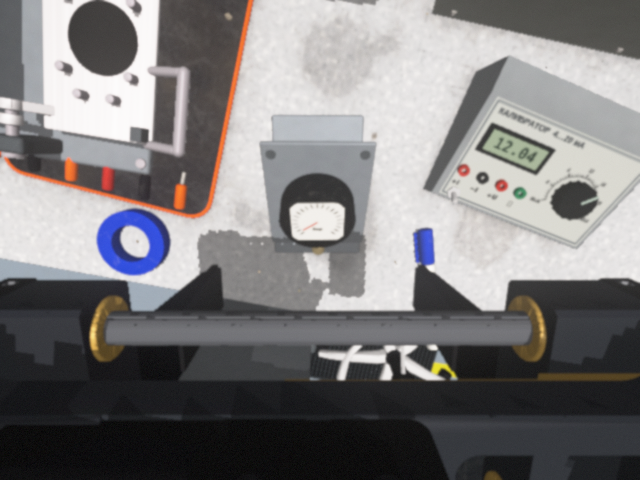

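step_arm --rows '[{"dx": 0.24, "dy": 0, "dz": 0.6, "twist": 0}, {"dx": 0, "dy": 0, "dz": 0.8, "twist": 0}, {"dx": 0, "dy": 0, "dz": 0.8, "twist": 0}, {"dx": 0, "dy": 0, "dz": 0.5, "twist": 0}, {"dx": 0, "dy": 0, "dz": 0, "twist": 0}]'

```text
clock: 2.7
tcp_pos: [0.4599, -0.0705, 0.1021]
orientation: [0.996, 0.093, 0.008, 0.005]
wrist_force: [-0.7, -0.6, 0.2]
gripper_width: 0.095
```

```bash
python3 go.py .457 -.0622 .061 .19
```

```text
t 2.7 p [ 0.4599 -0.0705  0.1021] yaw 0.1864 F [-0.7 -0.6  0.2] w 0.095
shares dx dy dz [-0.05 -0.23  1.02] twist -0.04
```

step_arm --rows '[{"dx": 0, "dy": -0.25, "dz": 0.4, "twist": 0}, {"dx": 0, "dy": 0, "dz": 0.4, "twist": 0}, {"dx": 0, "dy": 0, "dz": 0, "twist": 0}]'

```text
clock: 3.0
tcp_pos: [0.4601, -0.0644, 0.0732]
orientation: [0.996, 0.091, 0.01, 0.006]
wrist_force: [-1.6, 0.1, -0.4]
gripper_width: 0.0947
```

```bash
python3 go.py .457 -.0622 .061 .19
```

```text
t 3.0 p [ 0.4601 -0.0644  0.0732] yaw 0.1815 F [-1.6  0.1 -0.4] w 0.0947
shares dx dy dz [-0.07 -0.07  0.3 ] twist -0.11
```

step_arm --rows '[{"dx": -0.07, "dy": -0.07, "dz": 0.3, "twist": -0.1}, {"dx": 0, "dy": 0, "dz": 0.05, "twist": 0}]'

```text
clock: 3.2
tcp_pos: [0.4588, -0.0638, 0.0615]
orientation: [0.995, 0.094, 0.012, 0.007]
wrist_force: [-0.8, -0.1, -0.3]
gripper_width: 0.0955
```

```bash
python3 go.py .457 -.0622 .061 .19
```

```text
t 3.2 p [ 0.4588 -0.0638  0.0615] yaw 0.1885 F [-0.8 -0.1 -0.3] w 0.0955
shares dx dy dz [-0.04 -0.05  0.01] twist -0.02
```

Close gently.

step_arm --rows '[{"dx": 0, "dy": 0, "dz": 0, "twist": 0}, {"dx": 0, "dy": 0, "dz": 0, "twist": 0}, {"dx": 0, "dy": 0, "dz": 0, "twist": 0}, {"dx": 0, "dy": 0, "dz": 0, "twist": 0}, {"dx": 0, "dy": 0, "dz": 0, "twist": 0}, {"dx": 0, "dy": 0, "dz": 0, "twist": 0}]' --gripper 0.5 --grip_force 15

```text
clock: 3.8
tcp_pos: [0.4605, -0.0638, 0.0641]
orientation: [0.995, 0.094, 0.015, 0.007]
wrist_force: [-0.2, -0.5, -1.4]
gripper_width: 0.0633
```

```bash
python3 go.py .457 -.0622 .061 .19; python3 -c "
from h import *
c=camera('wrist');cv2.imwrite('pics/d_w.png',c['img'][:,:,::-1])"
```

```text
t 3.8 p [ 0.4605 -0.0638  0.0641] yaw 0.1879 F [-0.2 -0.5 -1.4] w 0.0633
shares dx dy dz [-0.08 -0.06  0.07] twist -0.03
```

View pics/d_w.png

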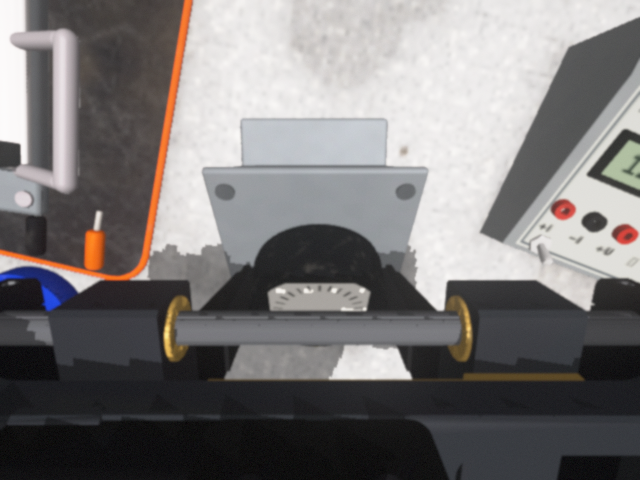

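step_arm --rows '[{"dx": 0, "dy": 0, "dz": -0.4, "twist": 0}, {"dx": 0, "dy": 0, "dz": -0.7, "twist": 0}, {"dx": 0, "dy": 0, "dz": -0.9, "twist": 0}, {"dx": 0, "dy": 0, "dz": -0.9, "twist": 0}]'

```text
clock: 4.25
tcp_pos: [0.4506, -0.0616, 0.1738]
orientation: [0.996, 0.094, 0.005, 0.005]
wrist_force: [0.3, -0.4, -1.7]
gripper_width: 0.0633
```

```bash
python3 go.py .5656 .1404 .17 .036; python3 -c "
from h import *
c=camera('scene');crop(c,380,130,480,230,6,'pics/e_s.png')"
```

```text
t 4.25 p [ 0.4506 -0.0616  0.1738] yaw 0.1885 F [ 0.3 -0.4 -1.7] w 0.0633
shares dx dy dz [ 3.77 -4.42  0.08] twist 1.91
```

View pics/e_s.png

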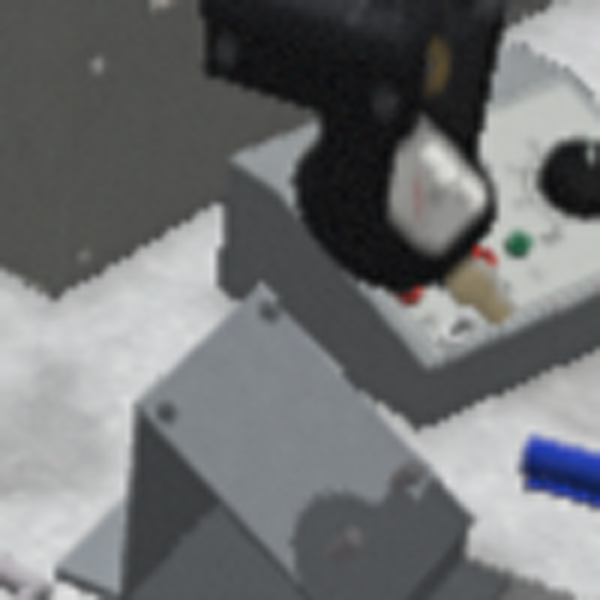

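step_arm --rows '[{"dx": 0.35, "dy": -0.4, "dz": 0, "twist": 0.4}, {"dx": 0.6, "dy": -0.75, "dz": 0, "twist": 0.4}, {"dx": 0.6, "dy": -0.75, "dz": 0, "twist": 0.4}, {"dx": 0.6, "dy": -0.75, "dz": 0, "twist": 0.4}, {"dx": 0.6, "dy": -0.75, "dz": 0, "twist": 0.3}, {"dx": 0.5, "dy": -0.6, "dz": 0, "twist": 0}]'

```text
clock: 4.9
tcp_pos: [0.5709, 0.1113, 0.1816]
orientation: [1.0, 0.012, 0.014, 0.009]
wrist_force: [-0.4, -0.9, -1.9]
gripper_width: 0.0635
```

```bash
python3 go.py .5645 .1404 .14 .036
```

```text
t 4.9 p [0.5709 0.1113 0.1816] yaw 0.0239 F [-0.4 -0.9 -1.9] w 0.0635
shares dx dy dz [-0.17 -0.75  1.02] twist -0.15
```

step_arm --rows '[{"dx": -0.15, "dy": -0.5, "dz": 0.3, "twist": -0.15}, {"dx": -0.1, "dy": -0.25, "dz": 0.4, "twist": 0}, {"dx": 0, "dy": 0, "dz": 0.3, "twist": 0}]'

```text
clock: 5.2
tcp_pos: [0.5641, 0.1445, 0.1389]
orientation: [1.0, 0.02, 0.015, 0.01]
wrist_force: [-0.4, -0.3, -1.5]
gripper_width: 0.0631
```

```bash
python3 go.py .5645 .1404 .09 .036;  python3 -c "
from h import *
c=camera('scene');crop(c,250,130,410,290,3.7,'pics/f_s.png')
c=camera('top');crop(c,240,160,400,280,5,'pics/f_t.png')
"
```

```text
t 5.2 p [0.5641 0.1445 0.1389] yaw 0.0412 F [-0.4 -0.3 -1.5] w 0.0631
shares dx dy dz [-0.03  0.08  1.22] twist 0.06
```

View pics/f_s.png

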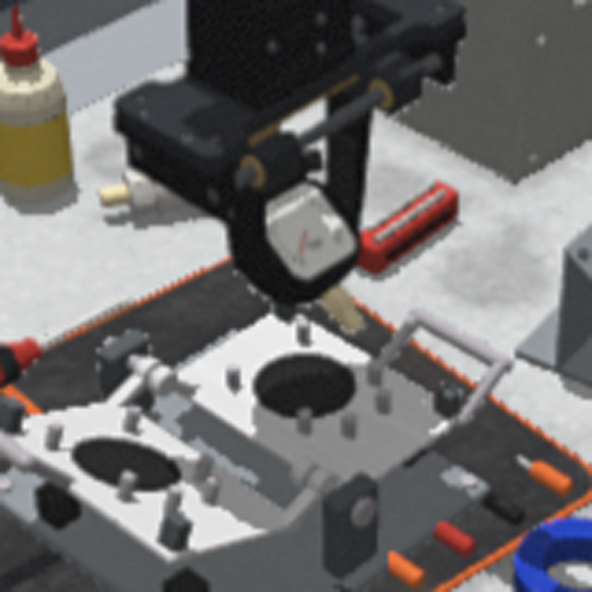

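View pics/f_t.png

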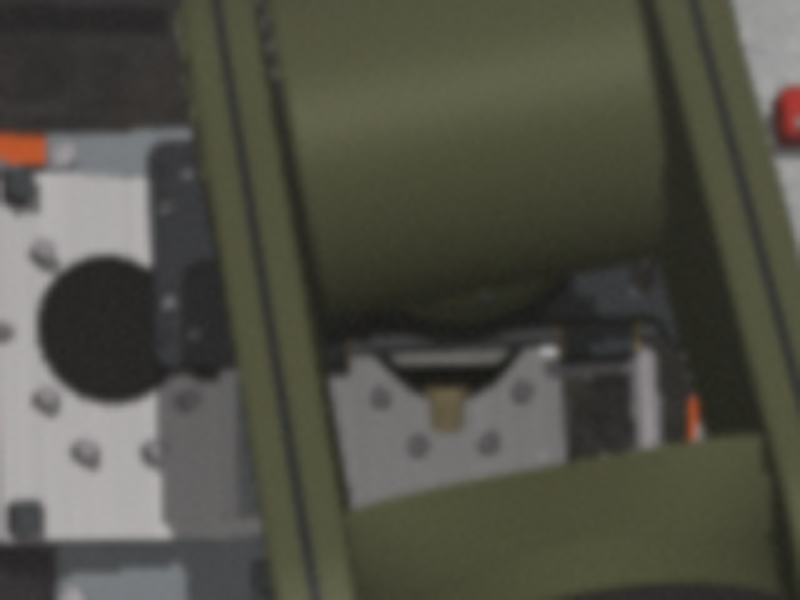

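```bash
python3 -c "
from h import *
c=camera('top');s=camera('scene')
T=lambda u,v:(240+u/5,160+v/5);S=lambda u,v:(250+u/3.7,130+v/3.7)
print('stem tip',tri(c,T(446,430),s,S(352,322)))
print('stem tip',onz(c,*T(446,430),.11))
print('pins top mid',onz(c,*T(453,444),.057), onz(c,*T(418,444),.057), onz(c,*T(489,443),.057))"; python3 go.py .5645 .1404 .09 .036
```

```text
stem tip (array([0.51831462, 0.14511601, 0.1174453 ]), np.float64(0.005184184418352955))
stem tip [0.51718539 0.14311243 0.11      ]
pins top mid [0.51735387 0.13868449 0.057     ] [0.51740281 0.15213023 0.057     ] [0.51768956 0.12484392 0.057     ]
t 5.4 p [0.5647 0.1427 0.1404] yaw 0.0383 F [ 0.4 -0.1 -1.3] w 0.0632
shares dx dy dz [-0.05  0.03  1.26] twist 0.03
```

step_arm --rows '[{"dx": 0, "dy": 0.05, "dz": 0.5, "twist": 0}, {"dx": 0, "dy": 0.05, "dz": 0.5, "twist": 0}, {"dx": 0, "dy": 0.05, "dz": 0.25, "twist": 0}]'

```text
clock: 5.7
tcp_pos: [0.5715, 0.1339, 0.0957]
orientation: [1.0, 0.018, 0.021, 0.009]
wrist_force: [-0.7, -0.6, -1.8]
gripper_width: 0.0629
```

```bash
python3 go.py .5645 .1404 .07 .036;  python3 -c "
from h import *
c=camera('scene');crop(c,250,130,410,290,3.7,'pics/g_s.png')
c=camera('top');crop(c,240,160,400,280,5,'pics/g_t.png')
"
```

```text
t 5.7 p [0.5715 0.1339 0.0957] yaw 0.0355 F [-0.7 -0.6 -1.8] w 0.0629
shares dx dy dz [-0.19 -0.18  0.63] twist -0.01
```

View pics/g_s.png

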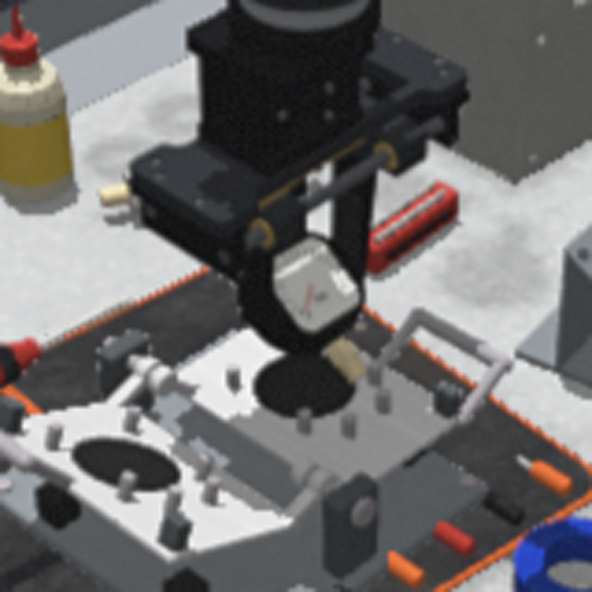

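View pics/g_t.png

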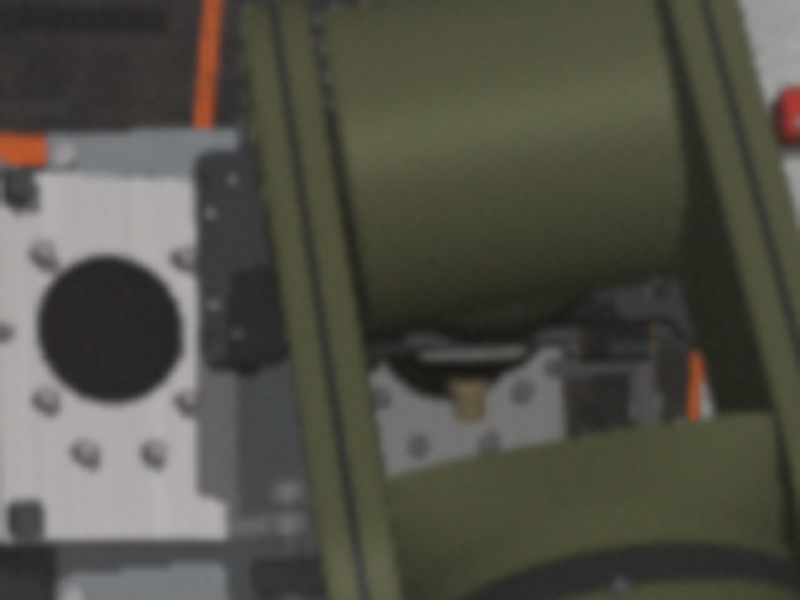

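step_arm --rows '[{"dx": -0.2, "dy": -0.15, "dz": 0.05, "twist": 0}, {"dx": -0.1, "dy": -0.06, "dz": 0.2, "twist": 0}]'

```text
clock: 6.0
tcp_pos: [0.5609, 0.1417, 0.0876]
orientation: [1.0, 0.016, 0.023, 0.009]
wrist_force: [-0.2, -0.1, -2.3]
gripper_width: 0.0635
```

```bash
python3 go.py .5645 .1404 .07 .036
```

```text
t 6.0 p [0.5609 0.1417 0.0876] yaw 0.0334 F [-0.2 -0.1 -2.3] w 0.0635
shares dx dy dz [0.07 0.03 0.44] twist -0.03
```

step_arm --rows '[{"dx": 0, "dy": 0, "dz": 0.25, "twist": 0}, {"dx": 0, "dy": -0.05, "dz": 0.25, "twist": 0}]'

```text
clock: 6.2
tcp_pos: [0.5651, 0.1434, 0.0701]
orientation: [0.999, 0.018, 0.028, 0.01]
wrist_force: [8.2, -6.7, 5.4]
gripper_width: 0.0631
```

```bash
python3 go.py .5645 .1404 .06 .036;  python3 -c "
from h import *
c=camera('scene');crop(c,270,170,390,270,5,'pics/h_s.png')
c=camera('top');crop(c,280,200,380,275,6,'pics/h_t.png')
"
```

```text
t 6.2 p [0.5651 0.1434 0.0701] yaw 0.0362 F [ 8.2 -6.7  5.4] w 0.0631
shares dx dy dz [-0.03  0.07  0.25] twist 0.0
```

View pics/h_s.png

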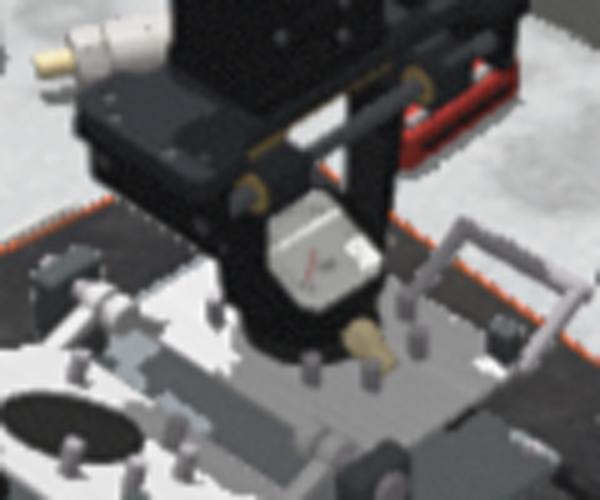

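View pics/h_t.png

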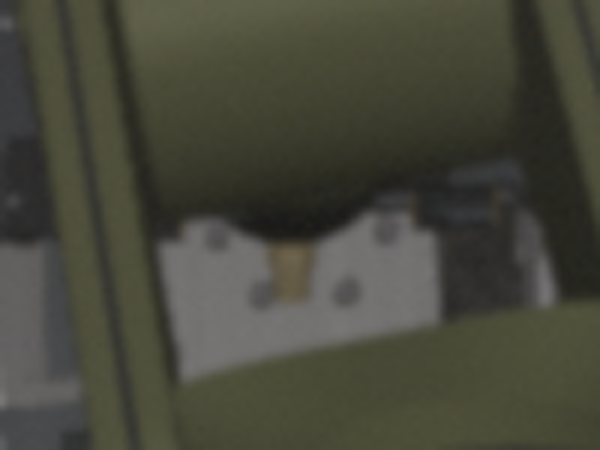

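step_arm --rows '[{"dx": 0, "dy": 0.05, "dz": -0.12, "twist": 0}, {"dx": 0, "dy": 0.08, "dz": 0, "twist": 0}, {"dx": 0, "dy": 0, "dz": 0.1, "twist": 0}]'

```text
clock: 6.6
tcp_pos: [0.5654, 0.1383, 0.0702]
orientation: [0.999, 0.018, 0.028, 0.01]
wrist_force: [1.2, -0.3, 0.0]
gripper_width: 0.0631
```

```bash
python3 go.py .5645 .1404 .06 .036;  python3 -c "
from h import *
c=camera('scene');crop(c,270,170,390,270,5,'pics/i_s.png')
c=camera('top');crop(c,280,200,380,275,6,'pics/i_t.png')
"
```

```text
t 6.6 p [0.5654 0.1383 0.0702] yaw 0.036 F [ 1.2 -0.3  0. ] w 0.0631
shares dx dy dz [-0.03 -0.06  0.25] twist 0.0
```

View pics/i_t.png

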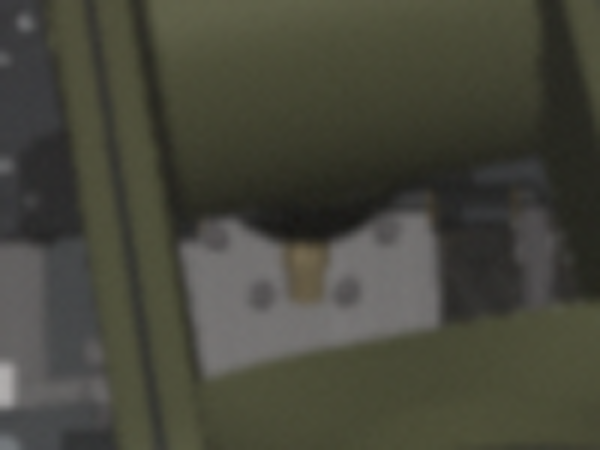

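View pics/i_s.png

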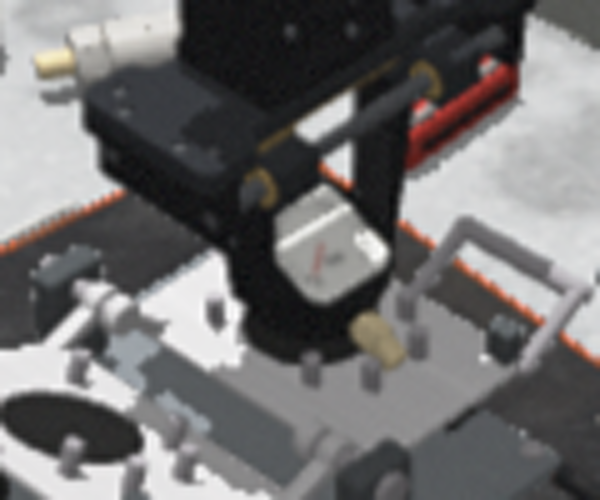

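step_arm --rows '[{"dx": -0.03, "dy": 0, "dz": 0.15, "twist": 0}, {"dx": -0.03, "dy": 0, "dz": 0.15, "twist": 0}]' --grip_force 6

```text
clock: 6.9
tcp_pos: [0.5644, 0.1383, 0.0577]
orientation: [0.999, 0.018, 0.029, 0.009]
wrist_force: [1.9, -0.2, 0.3]
gripper_width: 0.0632
```

```bash
python3 go.py .5645 .1404 .052 .036;  python3 -c "
from h import *
c=camera('scene');crop(c,270,170,390,270,5,'pics/j_s.png')
"
```

```text
t 6.9 p [0.5644 0.1383 0.0577] yaw 0.0362 F [ 1.9 -0.2  0.3] w 0.0632
shares dx dy dz [-0.   -0.05  0.14] twist 0.0
```

View pics/j_s.png

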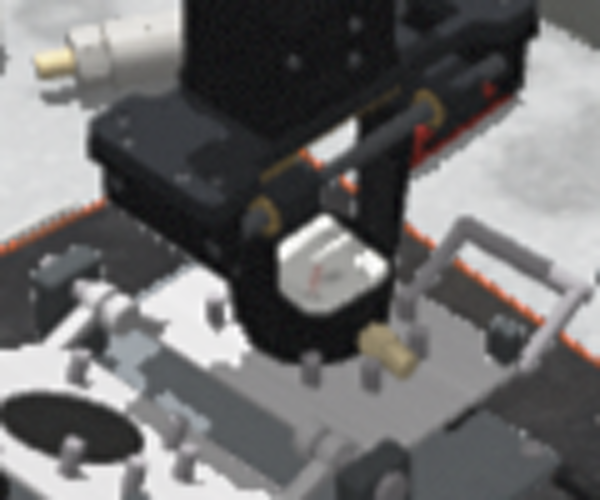

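Leveling as intended. Continue down a bit more.

step_arm --rows '[{"dx": -0.02, "dy": -0.03, "dz": 0.12, "twist": 0}, {"dx": -0.02, "dy": 0, "dz": 0.1, "twist": 0}]' --grip_force 3

```text
clock: 7.15
tcp_pos: [0.5634, 0.1388, 0.0482]
orientation: [0.999, 0.018, 0.029, 0.01]
wrist_force: [-0.8, -0.3, 5.7]
gripper_width: 0.0636
```

```bash
python3 go.py .5645 .1404 .052 .036;  python3 -c "
from h import *
c=camera('scene');crop(c,270,170,390,270,5,'pics/k_s.png')
"
```

```text
t 7.15 p [0.5634 0.1388 0.0482] yaw 0.0368 F [-0.8 -0.3  5.7] w 0.0636
shares dx dy dz [ 0.03 -0.04 -0.09] twist 0.01
```

View pics/k_s.png

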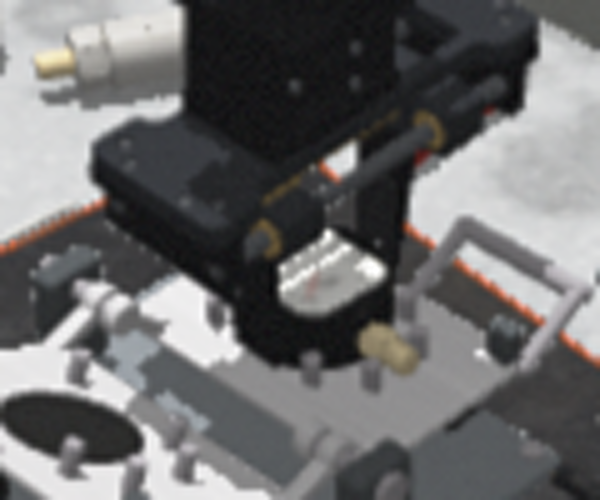

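step_arm --rows '[{"dx": 0, "dy": 0, "dz": 0, "twist": 0}, {"dx": 0, "dy": 0, "dz": 0, "twist": 0}, {"dx": 0, "dy": 0, "dz": 0, "twist": 0}, {"dx": 0, "dy": 0, "dz": -0.4, "twist": 0}, {"dx": 0, "dy": 0, "dz": -0.8, "twist": 0}, {"dx": 0, "dy": 0, "dz": -0.9, "twist": 0}, {"dx": 0, "dy": 0, "dz": -0.9, "twist": 0}, {"dx": 0, "dy": 0, "dz": -0.9, "twist": 0}]' --gripper 0.82 --grip_force 20

```text
clock: 8.0
tcp_pos: [0.5479, 0.1418, 0.203]
orientation: [1.0, 0.018, 0.02, 0.01]
wrist_force: [0.8, 0.2, 0.2]
gripper_width: 0.0778
```

```bash
python3 go.py .5864 .332 .25 .036;  python3 -c "
from h import *
c=camera('scene');crop(c,220,150,420,300,4,'pics/l_s.png')
c=camera('wrist');cv2.imwrite('pics/l_w.png',c['img'][:,:,::-1])
"
```

```text
t 8.0 p [0.5479 0.1418 0.203 ] yaw 0.0361 F [0.8 0.2 0.2] w 0.0778
shares dx dy dz [ 1.18 -4.69 -1.23] twist 0.0
```

View pics/l_s.png

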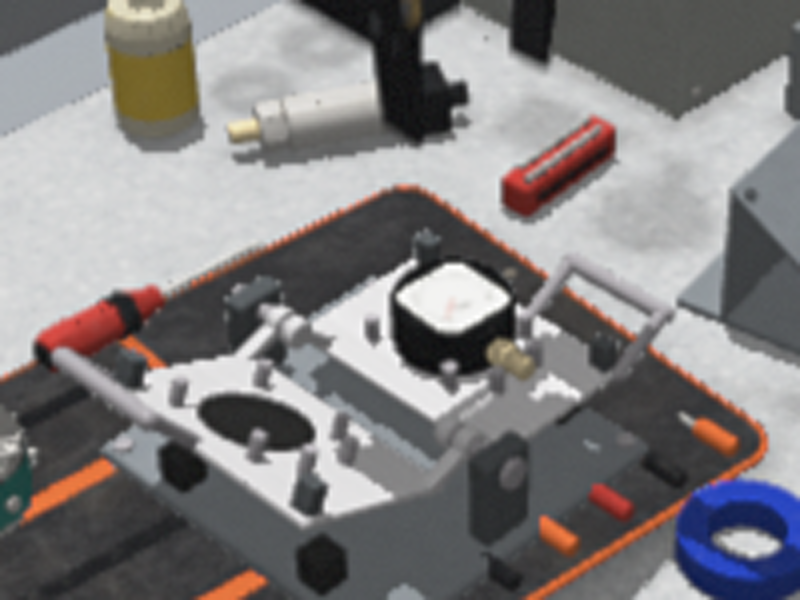

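View pics/l_w.png

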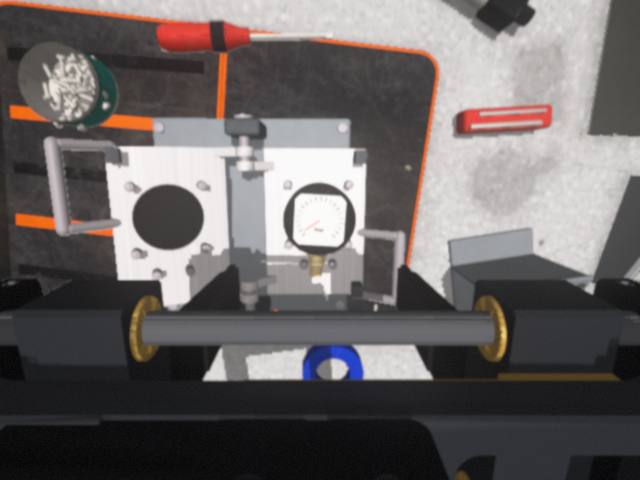

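```bash
python3 -c "
from h import *
w=camera('wrist');s=camera('scene')
print(onz(w,320,219,.072),onz(s,220+452/4,150+298/4,.072))
print('Lbar', tri(w,(54,142),s,(220+62/4,150+356/4)),tri(w,(62,230),s,(220+150/4,150+418/4)))
"
```

```text
[0.56633083 0.13915791 0.072     ] [0.56148943 0.14023059 0.072     ]
Lbar (array([0.62090206, 0.33175454, 0.1121247 ]), np.float64(0.000488507211235493)) (array([0.55715095, 0.33053942, 0.11390915]), np.float64(0.001761477823843136))
```

step_arm --rows '[{"dx": 0.1, "dy": -0.6, "dz": 0, "twist": 0}, {"dx": 0.2, "dy": -0.9, "dz": 0, "twist": 0}, {"dx": 0.2, "dy": -0.95, "dz": 0, "twist": 0}, {"dx": 0.2, "dy": -0.95, "dz": 0, "twist": 0}, {"dx": 0.2, "dy": -0.8, "dz": 0.1, "twist": 0}, {"dx": 0.1, "dy": -0.3, "dz": 0.2, "twist": 0}]' --gripper 0.25

```text
clock: 8.8
tcp_pos: [0.5789, 0.3253, 0.1789]
orientation: [1.0, 0.015, 0.014, 0.013]
wrist_force: [1.0, -0.8, -0.3]
gripper_width: 0.0356
```

```bash
python3 go.py .588 .3315 .15 .036
```

```text
t 8.8 p [0.5789 0.3253 0.1789] yaw 0.0312 F [ 1.  -0.8 -0.3] w 0.0356
shares dx dy dz [ 0.21 -0.17  0.72] twist -0.06
```

step_arm --rows '[{"dx": 0.2, "dy": -0.15, "dz": 0.3, "twist": -0.06}, {"dx": 0, "dy": -0.05, "dz": 0.5, "twist": 0}, {"dx": 0, "dy": -0.05, "dz": 0.4, "twist": 0}]'

```text
clock: 9.1
tcp_pos: [0.5861, 0.3348, 0.1247]
orientation: [1.0, 0.019, 0.011, 0.014]
wrist_force: [0.4, -0.8, -0.3]
gripper_width: 0.024
```

```bash
python3 go.py .588 .3315 .099 .036
```

```text
t 9.1 p [0.5861 0.3348 0.1247] yaw 0.0388 F [ 0.4 -0.8 -0.3] w 0.024
shares dx dy dz [0.03 0.06 0.65] twist 0.03
```

step_arm --rows '[{"dx": 0, "dy": 0.06, "dz": 0.35, "twist": 0.03}, {"dx": 0, "dy": 0, "dz": 0.3, "twist": 0}]'

```text
clock: 9.3
tcp_pos: [0.585, 0.3297, 0.0939]
orientation: [1.0, 0.018, 0.008, 0.016]
wrist_force: [0.1, -1.0, -0.7]
gripper_width: 0.0234
```

```bash
python3 go.py .588 .3315 .099 .036;  python3 -c "
from h import *
c=camera('scene');crop(c,200,170,350,300,5,'pics/m_s.png')
"
```

```text
t 9.3 p [0.585  0.3297 0.0939] yaw 0.0356 F [ 0.1 -1.  -0.7] w 0.0234
shares dx dy dz [ 0.08 -0.04 -0.13] twist -0.0
```

View pics/m_s.png

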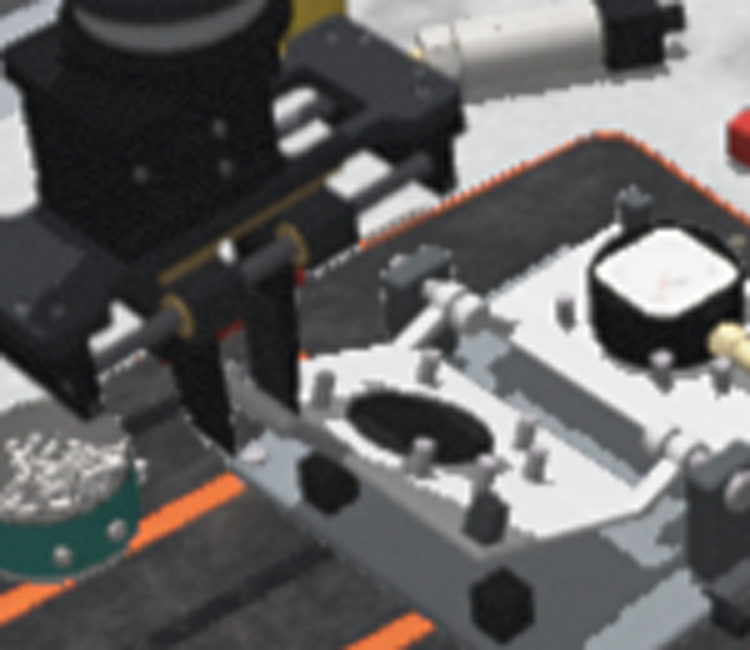

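Fingers straddle the bar. Close at moderate force.

step_arm --rows '[{"dx": 0, "dy": 0, "dz": 0, "twist": 0}, {"dx": 0, "dy": 0, "dz": 0, "twist": 0}, {"dx": 0, "dy": 0, "dz": 0, "twist": 0}]' --gripper 0 --grip_force 20

```text
clock: 9.65
tcp_pos: [0.583, 0.331, 0.091]
orientation: [1.0, 0.017, 0.006, 0.013]
wrist_force: [-0.2, 2.7, -1.9]
gripper_width: 0.0098
```

```bash
python3 go.py .588 .3315 .099 .036
```

```text
t 9.65 p [0.583 0.331 0.091] yaw 0.0335 F [-0.2  2.7 -1.9] w 0.0098
shares dx dy dz [ 0.13 -0.   -0.2 ] twist -0.03
```

step_arm --rows '[{"dx": 0, "dy": 0.2, "dz": -0.4, "twist": 0}, {"dx": 0, "dy": 0.4, "dz": -0.55, "twist": 0}, {"dx": 0, "dy": 0.5, "dz": -0.48, "twist": 0}, {"dx": 0, "dy": 0.57, "dz": -0.37, "twist": 0}]'

```text
clock: 10.05
tcp_pos: [0.585, 0.2675, 0.1632]
orientation: [1.0, 0.019, 0.008, 0.011]
wrist_force: [5.5, -0.9, -12.8]
gripper_width: 0.0095
```

```bash
cat > th.py <<'E'
import sys,math
from h import *
# usage: side off ; angle of bar about hinge from TCP
s=read_state();p=s["tcp_pos"];off=float(sys.argv[1])
Rm=R.from_quat(s["orientation"]);z=Rm.apply([0,0,1])
b=p-off*z
u=np.array([math.cos(.036),math.sin(.036),0]);v=np.array([-u[1],u[0],0])
d=b-np.array([.5533,.2038,.059])
print("t",s["clock"],"p",p.round(4),"ztool",z.round(3),"F",s["wrist_force"].round(1),"w",round(s["gripper_width"],4))
print("along",round(d@u,4),"theta",round(math.atan2(d[2],d@v),3),"r",round(math.hypot(d[2],d@v),4))
E
python3 th.py .023
```

```text
t 10.05 p [0.585  0.2675 0.1632] ztool [ 0.017 -0.023 -1.   ] F [  5.5  -0.9 -12.8] w 0.0095
along 0.0336 theta 1.11 r 0.142
```

step_arm --rows '[{"dx": 0, "dy": 0.64, "dz": -0.2, "twist": 0}, {"dx": 0, "dy": 0.68, "dz": -0.08, "twist": 0}, {"dx": 0, "dy": 0.69, "dz": 0.04, "twist": 0}]'

```text
clock: 10.35
tcp_pos: [0.5879, 0.1909, 0.1805]
orientation: [1.0, 0.019, 0.011, 0.004]
wrist_force: [-0.4, 6.6, -7.6]
gripper_width: 0.0096
```

```bash
python3 th.py .023
```

```text
t 10.35 p [0.5879 0.1909 0.1805] ztool [ 0.022 -0.008 -1.   ] F [-0.4  6.6 -7.6] w 0.0096
along 0.0336 theta 1.667 r 0.1452
```

step_arm --rows '[{"dx": 0, "dy": 0.66, "dz": 0.15, "twist": 0}, {"dx": 0, "dy": 0.66, "dz": 0.24, "twist": 0}, {"dx": 0, "dy": 0.6, "dz": 0.36, "twist": 0}, {"dx": 0, "dy": 0.5, "dz": 0.45, "twist": 0}]'

```text
clock: 10.75
tcp_pos: [0.5911, 0.0997, 0.1363]
orientation: [1.0, 0.018, 0.012, -0.007]
wrist_force: [-0.8, 11.3, -3.3]
gripper_width: 0.0092
```

```bash
python3 th.py .0165
```

```text
t 10.75 p [0.5911 0.0997 0.1363] ztool [ 0.024  0.014 -1.   ] F [-0.8 11.3 -3.3] w 0.0092
along 0.0336 theta 2.415 r 0.1412
```

step_arm --rows '[{"dx": 0, "dy": 0.35, "dz": 0.55, "twist": 0}, {"dx": 0, "dy": 0.25, "dz": 0.6, "twist": 0}, {"dx": 0, "dy": 0.15, "dz": 0.6, "twist": 0}]'

```text
clock: 11.05
tcp_pos: [0.5923, 0.0691, 0.0696]
orientation: [1.0, 0.017, 0.011, -0.008]
wrist_force: [-4.3, 4.8, 2.9]
gripper_width: 0.0092
```

```bash
python3 th.py .0165
```

```text
t 11.05 p [0.5923 0.0691 0.0696] ztool [ 0.022  0.016 -1.   ] F [-4.3  4.8  2.9] w 0.0092
along 0.0338 theta 2.945 r 0.1389
```

step_arm --rows '[{"dx": 0, "dy": 0.05, "dz": 0.45, "twist": 0}, {"dx": 0, "dy": 0, "dz": 0.3, "twist": 0}, {"dx": 0, "dy": 0, "dz": 0.2, "twist": 0}]'

```text
clock: 11.35
tcp_pos: [0.5954, 0.0671, 0.0382]
orientation: [1.0, 0.017, 0.012, -0.008]
wrist_force: [-14.1, -0.3, 31.0]
gripper_width: 0.0094
```

```bash
python3 th.py .0165; python3 -c "
from h import *
c=camera('scene');crop(c,250,150,410,280,5,'pics/n_s.png')
"
```

```text
t 11.35 p [0.5954 0.0671 0.0382] ztool [ 0.024  0.016 -1.   ] F [-14.1  -0.3  31. ] w 0.0094
along 0.0368 theta -3.111 r 0.1384
```

View pics/n_s.png

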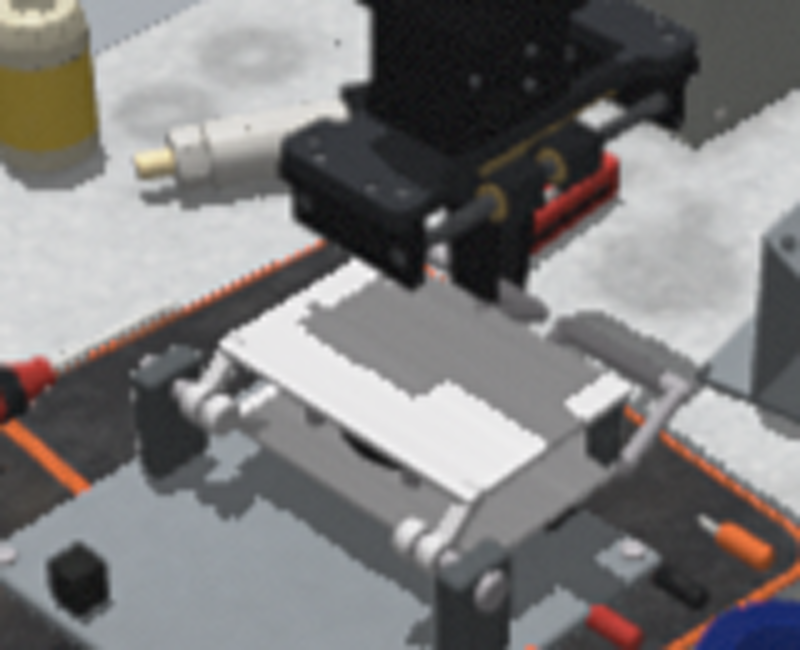

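step_arm --rows '[{"dx": 0, "dy": 0, "dz": 0.1, "twist": 0}, {"dx": 0, "dy": 0, "dz": 0.1, "twist": 0}]'

```text
clock: 11.6
tcp_pos: [0.5959, 0.0671, 0.0377]
orientation: [1.0, 0.018, 0.01, -0.007]
wrist_force: [-15.7, -1.6, 22.5]
gripper_width: 0.0091
```

step_arm --rows '[{"dx": 0, "dy": 0, "dz": 0, "twist": 0}, {"dx": 0, "dy": 0, "dz": 0, "twist": 0}, {"dx": 0, "dy": 0, "dz": -0.4, "twist": 0}, {"dx": 0, "dy": 0, "dz": -0.6, "twist": 0}, {"dx": 0, "dy": 0, "dz": -0.7, "twist": 0}]' --gripper 0.25

```text
clock: 12.1
tcp_pos: [0.5946, 0.0664, 0.1079]
orientation: [1.0, 0.019, 0.01, -0.006]
wrist_force: [1.2, 0.5, 0.0]
gripper_width: 0.0238
```

```bash
python3 th.py .0165; python3 go.py .5193 .0644 .12 .036; python3 -c "
from h import *
c=camera('scene');crop(c,250,150,410,280,5,'pics/o_s.png')
c=camera('wrist');cv2.imwrite('pics/o_w.png',c['img'][:,:,::-1])
"
```

```text
t 12.1 p [0.5946 0.0664 0.1079] ztool [ 0.02   0.012 -1.   ] F [1.2 0.5 0. ] w 0.0238
along 0.036 theta 2.702 r 0.1536
t 12.1 p [0.5946 0.0664 0.1079] yaw 0.0373 F [1.2 0.5 0. ] w 0.0238
shares dx dy dz [-1.88 -0.02 -0.34] twist 0.02
```

View pics/o_s.png

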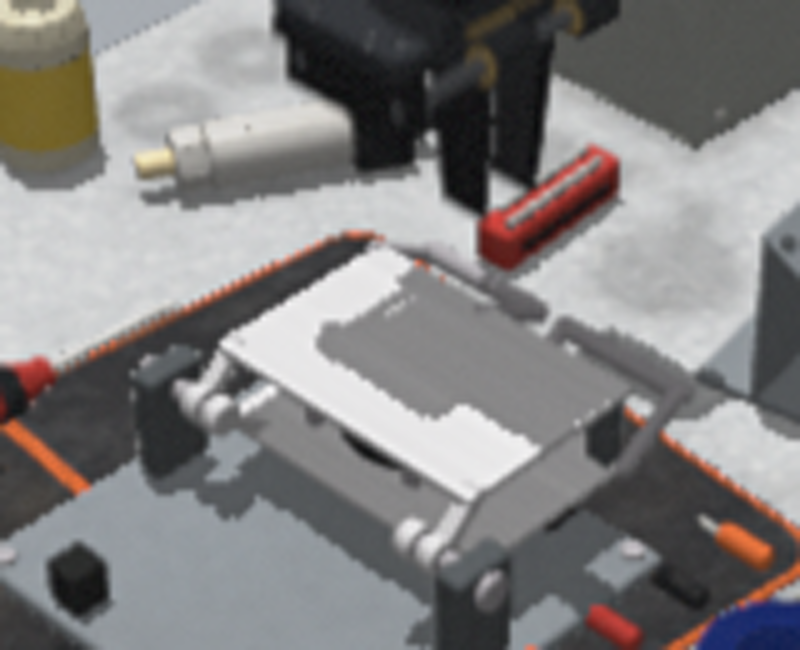

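View pics/o_w.png

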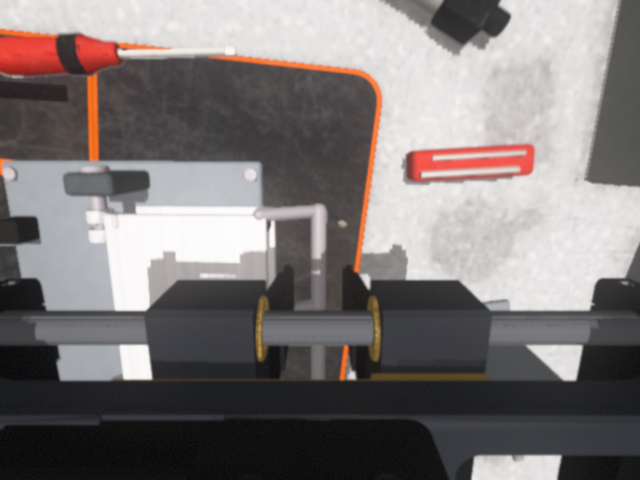

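step_arm --rows '[{"dx": -0.5, "dy": 0, "dz": 0, "twist": 0}, {"dx": -0.7, "dy": 0, "dz": 0, "twist": 0}, {"dx": -0.5, "dy": 0, "dz": 0.3, "twist": 0}, {"dx": 0, "dy": 0, "dz": 0.3, "twist": 0}]'

```text
clock: 12.6
tcp_pos: [0.5335, 0.0641, 0.09]
orientation: [1.0, 0.019, 0.021, -0.006]
wrist_force: [0.0, -0.0, -0.3]
gripper_width: 0.0239
```

```bash
python3 go.py .5193 .0644 .042 .036
```

```text
t 12.6 p [0.5335 0.0641 0.09  ] yaw 0.0375 F [ 0.  -0.  -0.3] w 0.0239
shares dx dy dz [-0.4  -0.01  1.18] twist 0.02
```

step_arm --rows '[{"dx": -0.3, "dy": 0, "dz": 0.1, "twist": 0}, {"dx": -0.1, "dy": 0, "dz": 0.4, "twist": 0}, {"dx": 0, "dy": 0, "dz": 0.4, "twist": 0}, {"dx": 0, "dy": 0, "dz": 0.2, "twist": 0}]'

```text
clock: 13.0
tcp_pos: [0.5209, 0.064, 0.0421]
orientation: [1.0, 0.019, 0.022, -0.005]
wrist_force: [-0.2, 0.2, 0.9]
gripper_width: 0.024
```

```bash
python3 go.py .5193 .0644 .042 .036; python3 -c "
from h import *
c=camera('scene');crop(c,250,150,410,280,5,'pics/p_s.png')
"
```

```text
t 13.0 p [0.5209 0.064  0.0421] yaw 0.0375 F [-0.2  0.2  0.9] w 0.024
shares dx dy dz [-0.04 -0.01 -0.  ] twist 0.02
```

View pics/p_s.png

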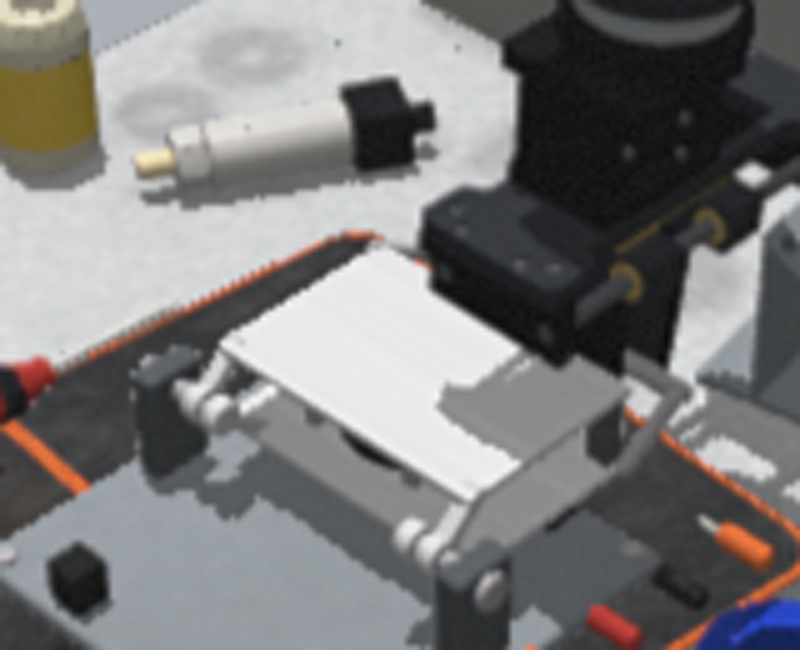

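step_arm --rows '[{"dx": 0, "dy": 0, "dz": 0, "twist": 0}, {"dx": 0, "dy": 0, "dz": 0, "twist": 0}, {"dx": 0, "dy": 0, "dz": 0, "twist": 0}, {"dx": 0, "dy": 0, "dz": -0.4, "twist": 0}, {"dx": 0, "dy": -0.05, "dz": -0.5, "twist": 0}, {"dx": 0, "dy": -0.15, "dz": -0.5, "twist": 0}]' --gripper 0 --grip_force 30

```text
clock: 13.65
tcp_pos: [0.5206, 0.0741, 0.0932]
orientation: [0.999, 0.017, 0.025, -0.009]
wrist_force: [10.0, 1.7, -14.9]
gripper_width: 0.0093
```

```bash
python3 th.py .017
```

```text
t 13.65 p [0.5206 0.0741 0.0932] ztool [ 0.05   0.019 -0.999] F [ 10.    1.7 -14.9] w 0.0093
along -0.0382 theta 2.763 r 0.1385
```

step_arm --rows '[{"dx": 0, "dy": -0.24, "dz": -0.47, "twist": 0}, {"dx": 0, "dy": -0.3, "dz": -0.43, "twist": 0}, {"dx": 0, "dy": -0.36, "dz": -0.37, "twist": 0}, {"dx": 0, "dy": -0.42, "dz": -0.3, "twist": 0}]'

```text
clock: 14.05
tcp_pos: [0.5194, 0.1198, 0.1558]
orientation: [0.999, 0.017, 0.032, -0.001]
wrist_force: [4.1, -10.8, -5.7]
gripper_width: 0.0094
```

```bash
python3 th.py .017; python3 -c "
from h import *
c=camera('scene');crop(c,250,130,410,280,4,'pics/q_s.png')
"
```

```text
t 14.05 p [0.5194 0.1198 0.1558] ztool [ 0.064  0.003 -0.998] F [  4.1 -10.8  -5.7] w 0.0094
along -0.0379 theta 2.2 r 0.1406
```

View pics/q_s.png

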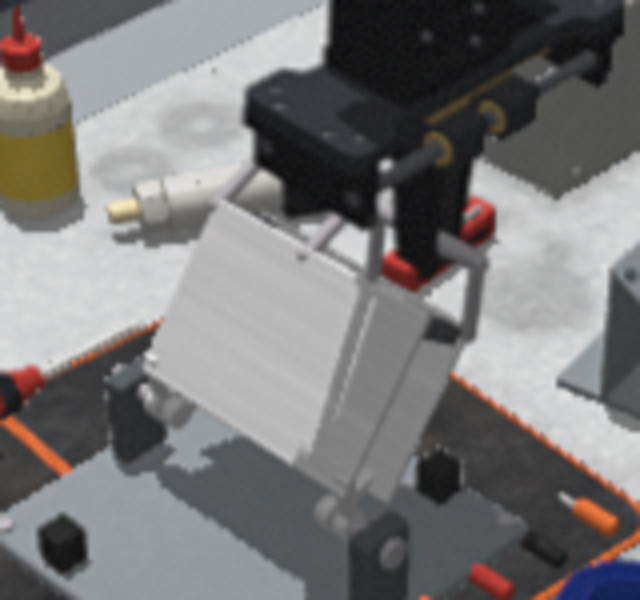

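step_arm --rows '[{"dx": 0, "dy": -0.45, "dz": -0.25, "twist": 0}, {"dx": 0, "dy": -0.49, "dz": -0.17, "twist": 0}, {"dx": 0, "dy": -0.51, "dz": -0.09, "twist": 0}, {"dx": 0, "dy": -0.52, "dz": 0, "twist": 0}, {"dx": 0, "dy": -0.52, "dz": 0.08, "twist": 0}]'

```text
clock: 14.6
tcp_pos: [0.5179, 0.2061, 0.1841]
orientation: [0.999, 0.017, 0.035, 0.018]
wrist_force: [-9.7, -10.0, 10.5]
gripper_width: 0.0091
```

```bash
python3 th.py .017
```

```text
t 14.6 p [0.5179 0.2061 0.1841] ztool [ 0.071 -0.035 -0.997] F [ -9.7 -10.   10.5] w 0.0091
along -0.0365 theta 1.541 r 0.1421
```

step_arm --rows '[{"dx": 0, "dy": -0.52, "dz": 0.04, "twist": 0}, {"dx": 0, "dy": -0.51, "dz": 0.12, "twist": 0}, {"dx": 0, "dy": -0.48, "dz": 0.2, "twist": 0}, {"dx": 0, "dy": -0.45, "dz": 0.27, "twist": 0}]'

```text
clock: 15.0
tcp_pos: [0.5162, 0.2771, 0.1618]
orientation: [0.999, 0.016, 0.034, 0.028]
wrist_force: [-6.3, -7.3, 5.7]
gripper_width: 0.009
```

```bash
python3 th.py .013; python3 -c "
from h import *
c=camera('scene');crop(c,220,130,380,280,4,'pics/r_s.png')
"
```

```text
t 15.0 p [0.5162 0.2771 0.1618] ztool [ 0.068 -0.056 -0.996] F [-6.3 -7.3  5.7] w 0.009
along -0.0353 theta 0.994 r 0.1381
```

View pics/r_s.png

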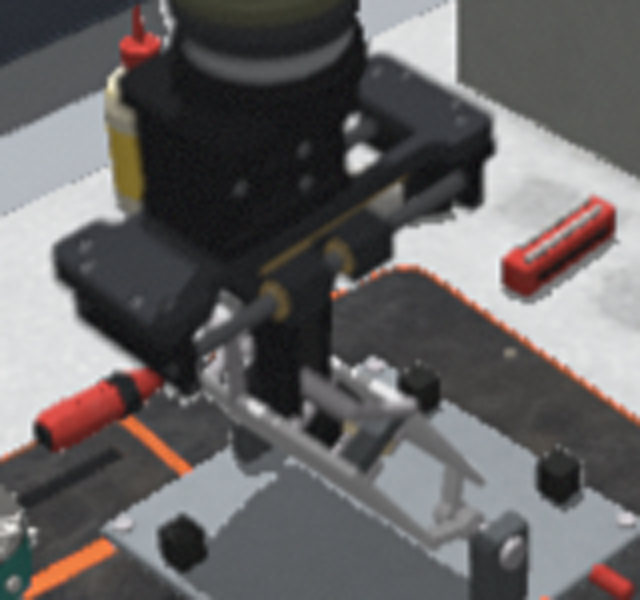

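step_arm --rows '[{"dx": 0, "dy": -0.42, "dz": 0.31, "twist": 0}, {"dx": 0, "dy": -0.37, "dz": 0.37, "twist": 0}, {"dx": 0, "dy": -0.32, "dz": 0.42, "twist": 0}, {"dx": 0, "dy": -0.26, "dz": 0.46, "twist": 0}]'

```text
clock: 15.45
tcp_pos: [0.5153, 0.3282, 0.0996]
orientation: [0.999, 0.017, 0.03, 0.033]
wrist_force: [-6.4, -5.4, 5.1]
gripper_width: 0.0094
```

```bash
python3 th.py .013; python3 -c "
from h import *
c=camera('scene');crop(c,220,150,380,300,4,'pics/s_s.png')
"
```

```text
t 15.45 p [0.5153 0.3282 0.0996] ztool [ 0.06  -0.064 -0.996] F [-6.4 -5.4  5.1] w 0.0094
along -0.0342 theta 0.4 r 0.1374
```

View pics/s_s.png

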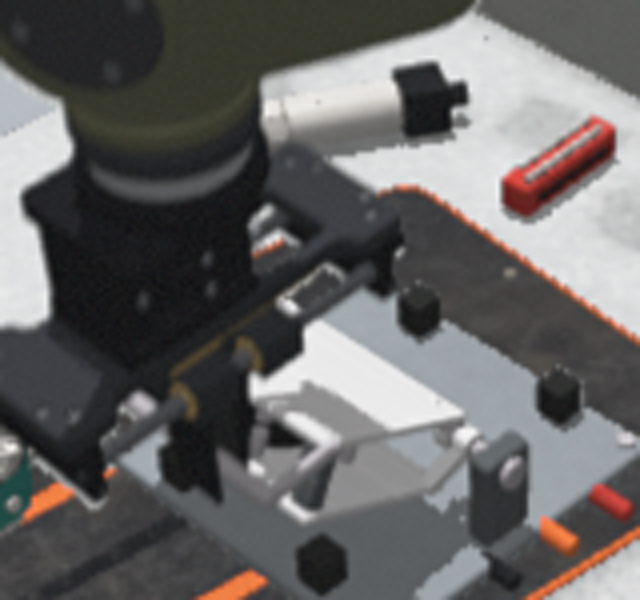

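step_arm --rows '[{"dx": 0, "dy": -0.19, "dz": 0.48, "twist": 0}, {"dx": 0, "dy": -0.12, "dz": 0.5, "twist": 0}, {"dx": 0, "dy": -0.06, "dz": 0.4, "twist": 0}, {"dx": 0, "dy": -0.02, "dz": 0.3, "twist": 0}]'

```text
clock: 15.9
tcp_pos: [0.518, 0.339, 0.0381]
orientation: [0.999, 0.019, 0.027, 0.036]
wrist_force: [-14.4, -14.6, 48.6]
gripper_width: 0.0091
```

```bash
python3 th.py .013; python3 -c "
from h import *
c=camera('scene');crop(c,220,150,380,300,4,'pics/t_s.png')
c=camera('wrist');cv2.imwrite('pics/t_w.png',c['img'][:,:,::-1])
"
```

```text
t 15.9 p [0.518  0.339  0.0381] ztool [ 0.055 -0.072 -0.996] F [-14.4 -14.6  48.6] w 0.0091
along -0.0311 theta -0.058 r 0.1375
```

View pics/t_s.png

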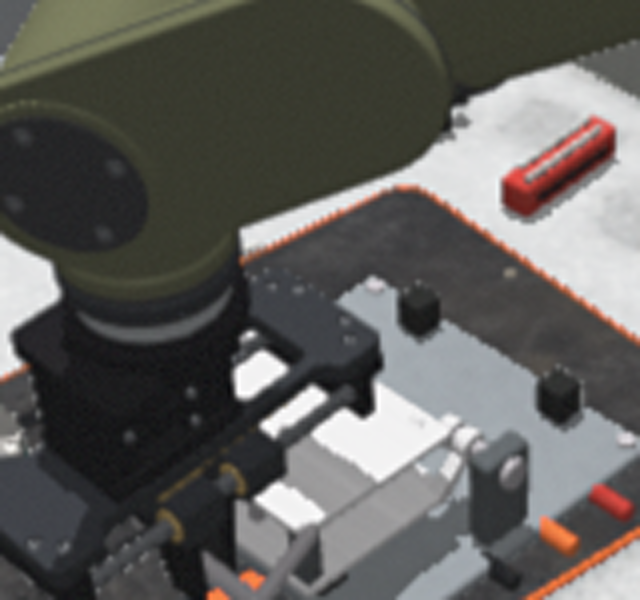

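View pics/t_w.png

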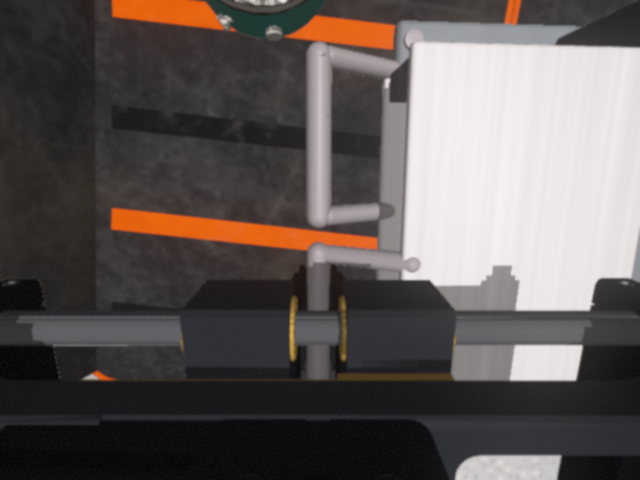

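step_arm --rows '[{"dx": 0, "dy": 0, "dz": 0, "twist": 0}, {"dx": 0, "dy": 0, "dz": 0, "twist": 0}, {"dx": 0, "dy": 0, "dz": 0, "twist": 0}]'

```text
clock: 16.3
tcp_pos: [0.5188, 0.3387, 0.0386]
orientation: [0.999, 0.018, 0.028, 0.035]
wrist_force: [-0.9, -0.3, -2.2]
gripper_width: 0.0092
```

```bash
python3 th.py .02
```

```text
t 16.3 p [0.5188 0.3387 0.0386] ztool [ 0.058 -0.068 -0.996] F [-0.9 -0.3 -2.2] w 0.0092
along -0.0308 theta -0.003 r 0.1375
```

step_arm --rows '[{"dx": 0, "dy": 0.03, "dz": -0.35, "twist": 0}, {"dx": 0, "dy": 0.1, "dz": -0.48, "twist": 0}, {"dx": 0, "dy": 0.17, "dz": -0.48, "twist": 0}, {"dx": 0, "dy": 0.24, "dz": -0.46, "twist": 0}]'

```text
clock: 16.7
tcp_pos: [0.5193, 0.321, 0.1079]
orientation: [0.999, 0.019, 0.033, 0.035]
wrist_force: [6.0, -0.7, -8.2]
gripper_width: 0.0092
```

```bash
python3 th.py .02; python3 -c "
from h import *
c=camera('scene');crop(c,200,150,380,300,4,'pics/u_s.png')
"
```

```text
t 16.7 p [0.5193 0.321  0.1079] ztool [ 0.067 -0.068 -0.995] F [ 6.  -0.7 -8.2] w 0.0092
along -0.0311 theta 0.521 r 0.1381
```

View pics/u_s.png

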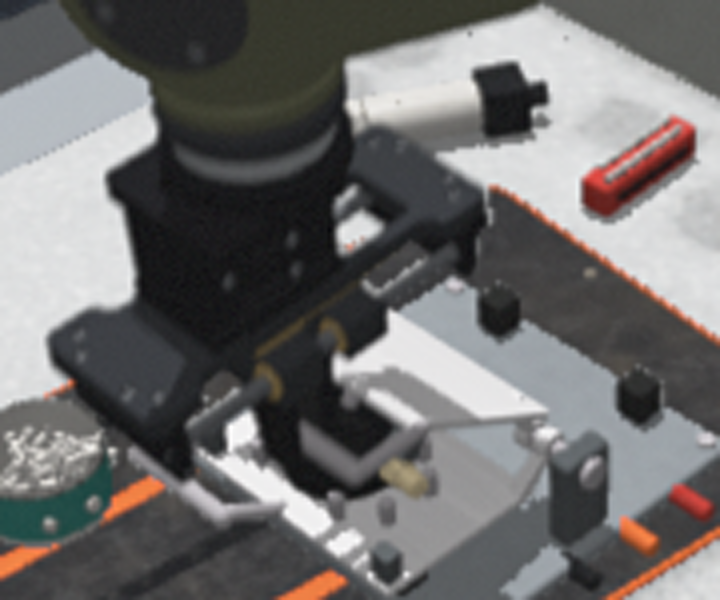

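step_arm --rows '[{"dx": 0, "dy": 0.32, "dz": -0.42, "twist": 0}, {"dx": 0, "dy": 0.38, "dz": -0.37, "twist": 0}, {"dx": 0, "dy": 0.43, "dz": -0.31, "twist": 0}, {"dx": 0, "dy": 0.47, "dz": -0.24, "twist": 0}, {"dx": 0, "dy": 0.49, "dz": -0.16, "twist": 0}]'

```text
clock: 17.25
tcp_pos: [0.5223, 0.2413, 0.1754]
orientation: [0.999, 0.019, 0.039, 0.031]
wrist_force: [2.8, 3.7, -8.5]
gripper_width: 0.009
```

```bash
python3 th.py .02
```

```text
t 17.25 p [0.5223 0.2413 0.1754] ztool [ 0.079 -0.061 -0.995] F [ 2.8  3.7 -8.5] w 0.009
along -0.0312 theta 1.286 r 0.142
```

step_arm --rows '[{"dx": 0, "dy": 0.51, "dz": -0.06, "twist": 0}, {"dx": 0, "dy": 0.52, "dz": 0.02, "twist": 0}, {"dx": 0, "dy": 0.52, "dz": 0.1, "twist": 0}, {"dx": 0, "dy": 0.5, "dz": 0.17, "twist": 0}, {"dx": 0, "dy": 0.48, "dz": 0.24, "twist": 0}]'

```text
clock: 17.75
tcp_pos: [0.526, 0.1448, 0.1695]
orientation: [0.999, 0.019, 0.039, 0.02]
wrist_force: [-4.9, 4.0, 2.3]
gripper_width: 0.009
```

```bash
python3 th.py .016
```

```text
t 17.75 p [0.526  0.1448 0.1695] ztool [ 0.078 -0.039 -0.996] F [-4.9  4.   2.3] w 0.009
along -0.0306 theta 1.996 r 0.1389
```

step_arm --rows '[{"dx": 0, "dy": 0.45, "dz": 0.26, "twist": 0}, {"dx": 0, "dy": 0.4, "dz": 0.32, "twist": 0}, {"dx": 0, "dy": 0.34, "dz": 0.38, "twist": 0}, {"dx": 0, "dy": 0.28, "dz": 0.43, "twist": 0}, {"dx": 0, "dy": 0.22, "dz": 0.46, "twist": 0}]'

```text
clock: 18.25
tcp_pos: [0.5285, 0.0763, 0.1]
orientation: [0.999, 0.018, 0.033, 0.014]
wrist_force: [-6.9, 5.8, 2.4]
gripper_width: 0.0089
```

```bash
python3 th.py .016
```

```text
t 18.25 p [0.5285 0.0763 0.1   ] ztool [ 0.066 -0.027 -0.997] F [-6.9  5.8  2.4] w 0.0089
along -0.0304 theta 2.717 r 0.1383
```

step_arm --rows '[{"dx": 0, "dy": 0.17, "dz": 0.48, "twist": 0}, {"dx": 0, "dy": 0.1, "dz": 0.5, "twist": 0}, {"dx": 0, "dy": 0.03, "dz": 0.4, "twist": 0}, {"dx": 0, "dy": 0, "dz": 0.25, "twist": 0}]'

```text
clock: 18.65
tcp_pos: [0.5307, 0.064, 0.0379]
orientation: [0.999, 0.016, 0.028, 0.011]
wrist_force: [-18.6, 1.6, 45.7]
gripper_width: 0.0088
```

```bash
python3 th.py .016; python3 -c "
from h import *
c=camera('scene');crop(c,200,150,380,300,4,'pics/v_s.png')
"
```

```text
t 18.65 p [0.5307 0.064  0.0379] ztool [ 0.056 -0.021 -0.998] F [-18.6   1.6  45.7] w 0.0088
along -0.0285 theta -3.105 r 0.1386
```

View pics/v_s.png

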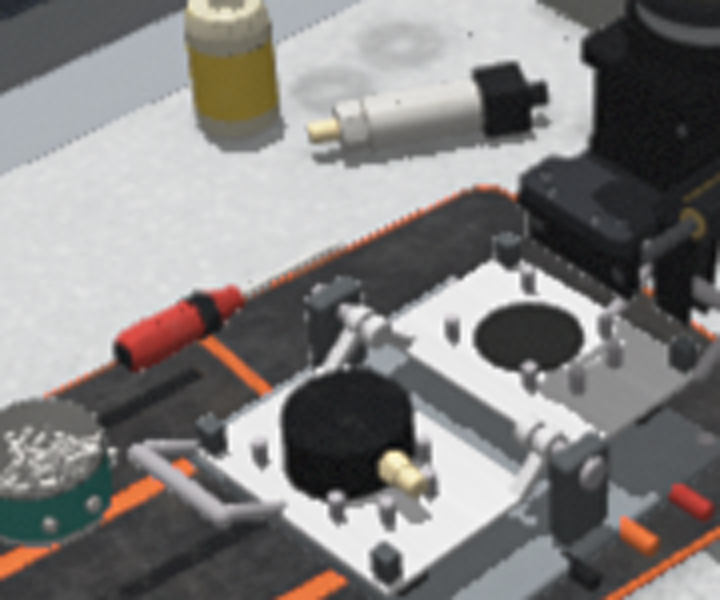

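step_arm --rows '[{"dx": 0, "dy": 0, "dz": 0, "twist": 0}, {"dx": 0, "dy": 0, "dz": 0, "twist": 0}, {"dx": 0, "dy": 0, "dz": 0, "twist": 0}]' --gripper 0.25

```text
clock: 19.0
tcp_pos: [0.5339, 0.0638, 0.0406]
orientation: [0.999, 0.016, 0.032, 0.011]
wrist_force: [-0.3, 0.2, 0.5]
gripper_width: 0.0225
```

step_arm --rows '[{"dx": 0, "dy": 0, "dz": -0.3, "twist": 0}, {"dx": 0, "dy": 0, "dz": -0.5, "twist": 0}, {"dx": 0, "dy": 0, "dz": -0.7, "twist": 0}, {"dx": 0, "dy": 0, "dz": -0.9, "twist": 0}, {"dx": 0, "dy": 0.5, "dz": -0.9, "twist": 0}, {"dx": 0, "dy": 0.9, "dz": -0.5, "twist": 0}, {"dx": 0, "dy": 0.9, "dz": 0, "twist": 0}, {"dx": 0, "dy": 0.9, "dz": 0, "twist": 0}, {"dx": 0, "dy": 0.5, "dz": 0, "twist": 0}]'

```text
clock: 19.9
tcp_pos: [0.5287, -0.084, 0.2086]
orientation: [0.999, 0.02, 0.034, 0.013]
wrist_force: [0.2, 0.1, -0.2]
gripper_width: 0.0235
```

```bash
python3 th.py .016; python3 -c "
from h import *
s=c=camera('scene');crop(c,200,150,420,300,3.6,'pics/w_s.png')
c=camera('top');crop(c,190,140,450,340,3,'pics/w_t.png')
"
```

```text
t 19.9 p [ 0.5287 -0.084   0.2086] ztool [ 0.069 -0.025 -0.997] F [ 0.2  0.1 -0.2] w 0.0235
along -0.036 theta 2.617 r 0.3307
```

View pics/w_s.png

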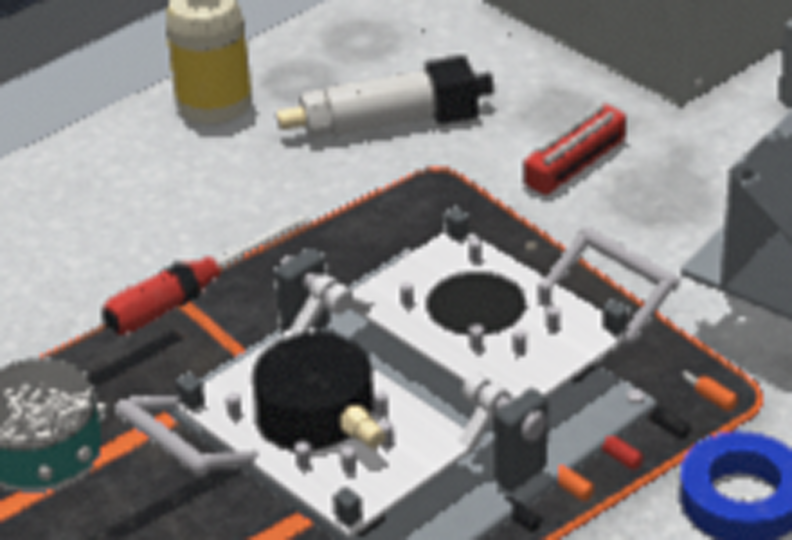

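View pics/w_t.png

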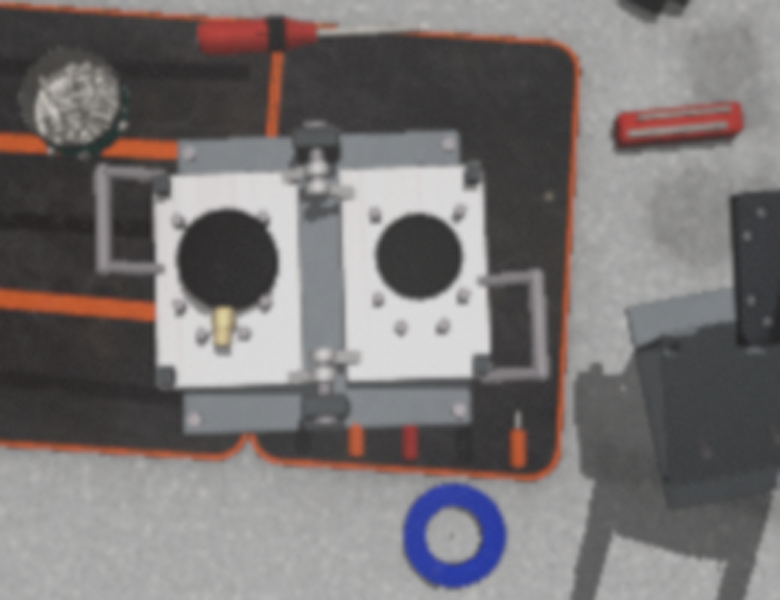

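```bash
python3 -c "
from h import *
s=camera('scene');c=camera('top')
T=lambda u,v:(190+u/3,140+v/3);S=lambda u,v:(200+u/3.6,150+v/3.6)
for n,a,b in [('Lfar',(102,170),(124,407)),('Lnear',(104,268),(200,465)),('Rfar',(538,274),(585,238)),('Rnear',(542,374),(670,282)),('gauge top',(228,260),(313,372))]:
    print(n,*tri(c,T(*a),s,S(*b)))
u=np.array([np.cos(.036),np.sin(.036)]);v=np.array([-u[1],u[0]])
H=np.array([.5533,.2038])
print('Lnest expected',H+.01*u+.064*v)
i=c['img'].astype(int);g=(i.max(-1)<70).astype(np.uint8)[205:250,240:290]
n,l,st,ce=cv2.connectedComponentsWithStats(g);k=1+np.argmax(st[1:,4]);print(st[k],onz(c,*(ce[k]+[240,205]),.072))
"; python3 go.py .5 0 .2 0
```

```text
Lfar [0.61863608 0.3436704  0.06095588] 0.00032020389946145147
Lnear [0.55535274 0.34155916 0.0611676 ] 0.0007027902125828917
Rfar [0.55144044 0.0640251  0.05709361] 0.0012729645899908037
Rnear [0.48668307 0.06300563 0.06114917] 0.001115789747117084
gauge top [0.55907935 0.26191076 0.07199591] 0.001806273077846188
Lnest expected [0.56099002 0.26811845]
[ 10   6  32  32 805] [0.55945246 0.26237044 0.072     ]
t 20.1 p [ 0.5283 -0.0816  0.207 ] yaw 0.0412 F [-0.2 -0.7  0.6] w 0.0237
shares dx dy dz [-0.63 -2.07  0.08] twist 0.52
```

```bash
python3 -c "
from h import *
c=camera('top')
T=lambda u,v:(190+u/3,140+v/3)
print(onz(c,*T(222,262),.057),onz(c,*T(226,259),.072))
print(onz(c,*T(418,256),.043), onz(c,*T(224,330),.0575),onz(c,*T(224,335),.057))
crop(c,235,195,295,265,9,'pics/x_t.png')"
```

```text
[0.55936312 0.26669899 0.057     ] [0.55905765 0.26254004 0.072     ]
[0.56502624 0.14031534 0.043     ] [0.51545581 0.26498653 0.0575    ] [0.51229882 0.26501325 0.057     ]
```

View pics/x_t.png

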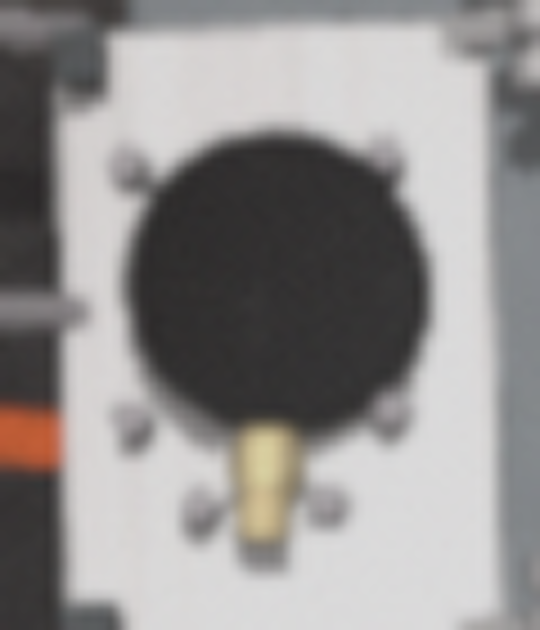

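```bash
python3 -c "
from cell import close_job
print(close_job())"
```

```text
the job is handed in; nothing more can be done
None
```

The gauge now lies dial down in the left leaf's nest, both leaves are flat, and I have handed the job in. No verdict was reported. The job clock was at about 20 s of the 72 s allowed.

**What I did:**
- I lifted the gauge off the stand and levelled it into the right nest by pressing it down lightly. On the first try the stem touched a stem pin (about 8 N), so I raised the gauge, moved it 4–5 mm and lowered it again.
- I folded the left leaf over the gauge until it was shut, gripping it by its bar.
- I swung the shut pair to the left by the right bar, then folded the right leaf back down to the right, gripping the same bar.

**Last checks, from the camera images:**
- **Leaves:** the bars measured 57–61 mm high against 59 mm for flat.
- **Gauge:** its upper face measured 72 mm high, which is what a fully seated gauge gives. It sits inside all four case pins, with the stem between the stem pins.
- **Bystanders:** the screw tin, tape roll and hex key set are within about a pixel (2 mm) of where they started.
- **Gripper:** it was open, clear of everything and reading no contact force.

**Disagreement:** in the top view the case centre measured 4–6 mm off the nest centre, towards the hinge, while the pins leave only 3 mm. I put the rest down to calibration and to the visible side wall of the case, and either figure is within the 10 mm limit.

**Loads and tilt:** the highest wrist force I saw was about 53 N, when pressing the pair down against the stop. The tool tilted up to about 0.1 rad along the way, without visible effect.

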